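Torque the caul clamp with the click wrench

TASK

The blade in the caul clamp is ready for pressing, but only one of the two clamp screws, the one with the yellow paint mark, has been torqued. Take the click wrench from its rest, fit it fully down over the head of the unmarked screw and tighten that screw clockwise until the wrench clicks, then stop at once so that the screw is not over-tightened. Lift the wrench off and lay it back in its rest as it was, without backing the screw off or disturbing the other things on the bench.

Things in the scene. Friction and masses are not known exactly. Their poses are not given: they have to be found in the camera images.
- jig: caul clamp, fixed: steel base 200 x 310 mm, two maple cauls with a poplar blade between, and on top a grey steel bridge bar 50 mm wide, 300 mm long, its top 76 mm above the bench. Origin at the centre of the underside; x towards the blade's handle, y along the bar. The two screws stand on the bar at y = +118 and -118 mm; which is the unmarked one varies.
- screw_top (a point): centre of the top of the UNMARKED screw's square steel head. Head 24 x 24 mm, 23 mm tall, its top 9 mm chamfered to 16 mm square, on a round collar 42 mm across, 10 mm high, on the bar. z up; x, y square to the flats; turns with the screw. Clockwise from above tightens: first some slack (up to 45 degrees, unknown, drag 0.9 N m), then it stiffens (see joint clamp).
- clamp (a joint): how far the unmarked screw has been wound since its slack was taken up and it began to squeeze the cauls (rad, 0 = not yet). Its torque rises from 1.2 N m at 0 by 6 N m per rad; the wrench clicks at 1.55 to 2 N m as it is held, so somewhere from 0.06 to 0.13 rad. It stays where it is left; turning the screw back makes it fall.
- screw_done: the other clamp screw, already torqued, same sizes, with yellow paint on the top of its head and down two sides over the collar; origin at the centre of its collar's underside, on the bar's top.
- wrench: click wrench, 280 mm long, about 0.6 kg: steel box-end ring 41 x 41 x 18 mm with a 27.5 mm square through hole, straight handle 24 mm wide, 24 mm high, with black sleeve. Origin under the ring's centre, level with the handle's underside; z up, x from handle to ring, square to the hole. Handle from x = -45 to -260 mm, centre of mass near x = -136 mm.
- wrench_ring (a point): centre of the ring's hole at its underside, 3 mm above the level of the handle's underside; axes as the wrench, turning with the ring. Fully seated, the ring rests on the screw's collar, 23 mm below the head's top, the handle 7 mm clear of the bar.
- wrench_grip (a point): point on the handle's sleeve, 145 mm from the ring's centre, on the handle's centre line 12 mm above its underside: the place to hold it. Axes as the wrench.
- click (a joint): how far the handle has given at its breakaway pin (30 mm from the ring's centre), rad; 0 = rigid. At 1.55 N m on the pin (14 N pushed at the grip point; 5 to 10 N if a firm grip also twists) it snaps to 0.10, its stop, and the force drops suddenly; let back, it springs to 0. Beyond the stop the handle drives the screw on past its torque.
- rest_saddle (a point): wrench rest, fixed: board with two open saddles 150 mm apart along x, each 18 mm thick, a channel 40 mm wide between cheeks 16 mm high. This point is midway between them at the level of their floors, 36 mm above the bench, 24 mm above the board; x along the channel. The wrench lies with its grip point 12 mm above it, ring towards +x, overhanging.
- paddle: bystander: bare poplar paddle, 255 mm long, lying on the bench; origin under the blade's centre.
- caul_low: bystander: maple caul board 170 x 200 x 22 mm, lying on the bench; origin at the centre of its underside.
- caul_high: bystander: a like board stacked on it; origin at the centre of its underside.
- mallet: bystander: rubber-tipped mallet, handle 200 mm along -x, head 110 mm along y, 48 mm high; origin where handle and head meet.
- dome: bystander: squat green glass dome weight, 90 mm across, 50 mm high; origin at the centre of its underside.
- glue: bystander: closed yellow glue jar, 60 mm across, 85 mm tall; origin at the centre of its underside.
There are look-alikes about, which are no part of the job. Leave any blue look-alike of the part that bears rest_saddle alone.

How it is judged:
On the way, in this order (a step that is already met when the one before it is completed fails the run):
1. the wrench's ring sits fully down over the unmarked screw's head (ring within 3 mm of the head's axis and its underside at least 18 mm below the head's top) (horizontal distance between wrench_ring and screw_top below 0.003 m and z of wrench_ring in the frame of screw_top below -0.018 m), for 0.1 s.
2. with the ring still on the head the wrench clicks: its handle gives by over 0.05 rad, the screw wound up by at least 0.04 rad (value of joint click above 0.05 rad and value of joint clamp above 0.04 rad and horizontal distance between wrench_ring and screw_top below 0.005 m and z of wrench_ring in the frame of screw_top below -0.012 m), for 0.02 s.
At the end, for the whole second after the job is handed in: the unmarked screw stays wound up by 0.04 to 0.17 rad (1.45 to 2.2 N m); the wrench, clicked and reset, lies level and still in both saddles, ring to the same side as at first, grip point within 40 mm along and 12 mm across of the rest's middle (value of joint clamp between 0.04 and 0.17 rad and value of joint click below 0.03 rad and x of wrench_grip in the frame of rest_saddle between -0.04 and 0.04 m and y of wrench_grip in the frame of rest_saddle between -0.012 and 0.012 m and z of wrench_grip in the frame of rest_saddle between 0.007 and 0.016 m and x of wrench_ring in the frame of rest_saddle above 0.1 m and angle between wrench's own z axis and vertical below 0.1 rad and linear speed of wrench below 0.01 m/s); the robot touches nothing.
It fails at once if the screw is over-tightened: wound on past 2.2 N m, clear of any click (value of joint clamp above 0.17 rad).
It fails at once if a bystander is pushed more than 25 mm (distance of any of paddle, caul_low, caul_high, mallet, dome, glue from where it was at the start of the episode above 0.025 m).
It also fails if it takes over 67 s, if anything falls off the work surface, if the arm or the gripper's body presses on something with over 40 N, if the wrist force passes 120 N, or if a joint passes its speed limit or range.

ROBOT

A 6-joint arm with a two-finger parallel gripper is mounted at the origin on the work surface. World frame = base frame: x ahead of the robot, y to its left, z up, the work surface at z = 0. Lengths are in m, angles in rad, forces in N, time in s.
With the tool pointing down it reaches from about 0.275 to 0.85 m from the base axis. Payload 19 kg.
Tool frame: the origin (TCP) lies midway between the tips of the shut fingers; the grasp point (between the pads) lies 19 mm behind it; y points along the fingers, z is the direction in which the jaws open and shut, and the axes are right-handed (so a half turn about y gives the same grasp; the last joint's range is limited). The gripper opens to 85 mm and grips with 20 to 120 N. Pads are 22 mm wide; open, the fingers measure 114 mm over their backs; the gripper's body (76 mm by 85 mm) begins 54 mm behind the grasp point. The pads swing forward as they close: fully open they stand 13 mm farther back than shut.
Start: joints at [-0.134, 0.15, 1.437, -0, 1.554, -0.134], TCP at [0.575, -0, 0.231] pointing down, gripper open.
Joint ranges: [-2.8, 2.8], [-0.68, 2.1], [0.12, 2.68], [-1.39, 4.53], [0.16, 2.79], [-2.81, 2.81]. Speed limits (rad/s): [1.89, 1.89, 2.22, 3.01, 3.01, 3.01].

INTERFACE

Orientations are given as a unit quaternion [w, x, y, z].
In Python, from rig import robot gives the robot as it stands.
- The arm moves only by the shell command python3 -m creep 'ROWS' [FORCE]. ROWS is JSON, a list of rows, each a list of 5 numbers: the shift along the tool's x, y, z in mm, then the turn about the tool's y in rad, then the closure, from 0 (fully open) to 1 (shut). A call has 1 to 20 rows; each row is the pose to reach, as a shift and turn from the pose measured when the call began, along the tool's axes at that moment; what a row does not reach only later rows make up. A row lasts 1/12 s, in which the tool goes at most 41.7 mm and 7.16 degrees, less where a joint would pass 70% of its speed; a pose out of reach is approached as far as the arm can. A call with a gripper value outside its range is refused whole. The fingers move at their own pace and stop on an object; FORCE is the grip in N (left out, the last holds). Time passes only in rows, so rows that repeat a pose let the fingers close. It gives the time, the measured TCP pose, the force and the opening at its end, in the units of the state.
- robot.get_state(): the state, without advancing time (a new reading comes with each control period).
- robot.capture(name): name is "scene" or "side" or "wrist"; returns a dict with "image" (480x640x3 uint8, red, green, blue), "vertical_fov" (degrees; the focal length in pixels is half the picture's height over the tangent of half this angle, whatever the lens; pixels are square), "cx", "cy" (the principal point, pixels), "k1" (the pictures are not rectified: a ray, as slopes to the right and down, at radius r is drawn at 1 + k1 r^2 times it, then the intrinsics apply), "position" and "attitude" of the camera in the world. Camera axes: x right, y up, looking along -z (the intrinsics and any distortion apply to the point x, -y, -z); pixel columns grow to the right and rows downward; lengths in m; the calibration is good to about 2 mm. A picture is of the moment at which its call begins. There is no depth.
- robot.sign_off(): hands the job in, once; it reports no verdict.
The state is a dict: "time_s": time; "joint_pos": joint angles; "dq": joint speeds; "joint_torque": joint torques, N m; "ee_pos": TCP position; "tcp_rot": TCP orientation; "contact_force": force on the tool from outside, world axes, zero at the start; "torque": the same for the moment, N m; "width": finger opening in m.
Only numpy, scipy, OpenCV 4.12 (cv2) and the standard library are available. Lean on these libraries where they do the work, as an engineer would, in place of code of your own. Each camera call takes 0.05 s, during which the arm holds its last target.

## Working session

There is one attempt and no reset: what is moved stays moved. The work goes in short steps, Python scripts to look and compute and a shell command to move; the robot and the scene stay as the last step left them, time stands still between calls to the robot, and variables do not carry over. Pictures are saved under pics/ and viewed, and the job is handed in when it is done.

```bash
ls; mkdir -p pics
cat > h.py <<'E'
import numpy as np, cv2
from rig import robot
from scipy.spatial.transform import Rotation as R
def rot(q): return R.from_quat([q[1],q[2],q[3],q[0]]).as_matrix()
def cam(c):
    f=240/np.tan(np.radians(c['vertical_fov'])/2)
    a=np.array(c['attitude'],float)
    M=rot(a) if a.size==4 else a.reshape(3,3)
    return f,M,np.array(c['position'])
def ray(c,u,v):
    f,M,p=cam(c)
    K=np.array([[f,0,c['cx']],[0,f,c['cy']],[0,0,1]])
    x,y=cv2.undistortPointsIter(np.array([[[u,v]]],float),K,np.array([c['k1'],0,0,0,0.]),None,None,(3,50,1e-10))[0,0]
    d=M@np.array([x,-y,-1]); return p,d/np.linalg.norm(d)
def onz(c,u,v,z):
    p,d=ray(c,u,v); return p+d*(z-p[2])/d[2]
def proj(c,P):
    f,M,p=cam(c); q=M.T@(np.asarray(P)-p); x,y=q[0]/-q[2],-q[1]/-q[2]; s=1+c['k1']*(x*x+y*y)
    return np.array([f*x*s+c['cx'],f*y*s+c['cy']])
def tri(c1,uv1,c2,uv2):
    p,d=ray(c1,*uv1);q,e=ray(c2,*uv2)
    s=np.linalg.lstsq(np.stack([d,-e],1),q-p,rcond=None)[0]
    a=p+s[0]*d;b=q+s[1]*e
    return (a+b)/2,np.linalg.norm(a-b)
def save(c,n): cv2.imwrite('pics/'+n+'.png',c['image'][:,:,::-1])
def crop(c,n,x0,y0,x1,y1,k):
    cv2.imwrite('pics/'+n+'.png',cv2.resize(np.ascontiguousarray(c['image'][y0:y1,x0:x1,::-1]),None,fx=k,fy=k,interpolation=cv2.INTER_CUBIC))
E
python3 - <<'E'
from h import *
import pickle
D={}
for n in ['scene','side','wrist']:
    c=robot.capture(n); D[n]=c; save(c,n+'0')
    print(n,{k:v for k,v in c.items() if k!='image'})
pickle.dump(D,open('d0.pkl','wb'))
print(robot.get_state())
E
```

```text
pics
scene {'vertical_fov': 50.82764690020525, 'cx': 317.6976696477238, 'cy': 242.77426813596873, 'k1': 0.0255268748455495, 'position': array([0.94281695, 0.8231956 , 0.82562558]), 'attitude': array([0.21430428, 0.09853048, 0.44659749, 0.86308522])}
side {'vertical_fov': 42.33048012611573, 'cx': 307.68571813864, 'cy': 239.29468732349136, 'k1': -0.04589782288818126, 'position': array([-0.00805389,  1.31497436,  1.27712673]), 'attitude': array([-0.1589603 , -0.067683  ,  0.42216608,  0.88990249])}
wrist {'vertical_fov': 71.83296816120166, 'cx': 320.814864290534, 'cy': 233.7934354942596, 'k1': -0.001429534995298762, 'position': array([0.57535972, 0.08291842, 0.3737766 ]), 'attitude': array([ 9.86224656e-01, -1.65408884e-01,  8.71720741e-04, -2.63830130e-04])}
{'time_s': 0.15, 'joint_pos': array([-1.33994004e-01,  1.50898265e-01,  1.43783232e+00, -1.11024235e-05,
        1.55379013e+00, -1.33976609e-01]), 'dq': array([-7.88432699e-05, -9.15175052e-04, -3.65714866e-03, -1.29312145e-05,
        2.48454177e-04,  1.18349327e-03]), 'joint_torque': array([ 2.28272773e-03, -7.13383126e+01, -5.71041870e+01, -3.10331814e-05,
        7.20541226e-03, -6.05664604e-05]), 'ee_pos': array([5.74827845e-01, 3.24288392e-06, 2.30824353e-01]), 'tcp_rot': array([ 0.49979358, -0.50019771,  0.5002628 , -0.4997457 ]), 'contact_force': array([-1.04383166, -0.19316563, -0.03939377]), 'torque': array([-0.04307799,  0.02470721,  0.01689474]), 'width': 0.08546622462749923}
```

View pics/scene0.png

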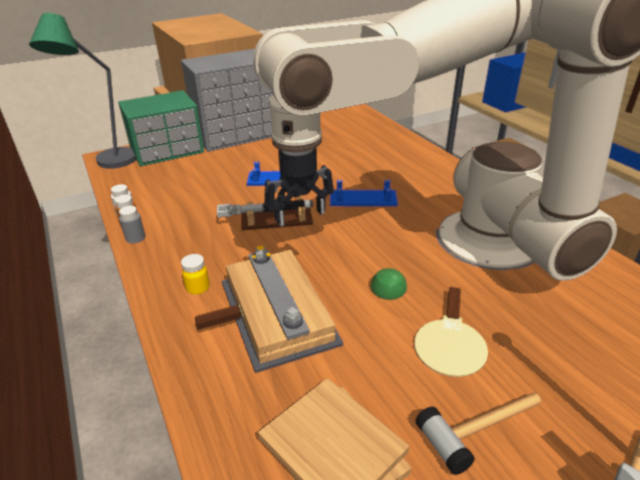

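View pics/side0.png

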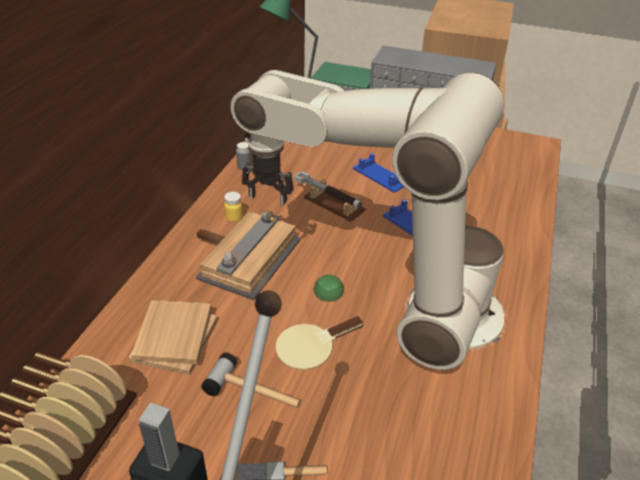

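View pics/wrist0.png

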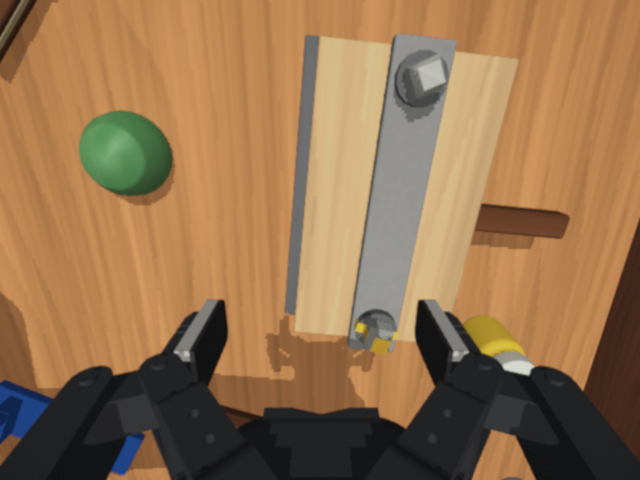

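The wrist view shows the unmarked screw at (430,75) and the yellow-marked one at (376,330). Both blue rests in scene and side hold nothing. The brown rest at scene (275,215) and side (335,198) carries the wrench.

Run:
```python
from h import *
import pickle
D=pickle.load(open('d0.pkl','rb'));s,d,w=D['scene'],D['side'],D['wrist']
np.set_printoptions(precision=4,suppress=True)
print('tool axes cols',rot(robot.get_state()['tcp_rot']))
print('unm',onz(w,430,75,.109), onz(s,292,317,.109))
print('mark',onz(w,377,331,.109))
print('ring',onz(s,229,211,.045),onz(d,305,180,.045),'rest ends',onz(s,243,222,.0),onz(s,312,222,0))
print('rest side',onz(d,305,196,0),onz(d,358,215,0))
for n,uv in dict(glue=(195,280),dome=(389,285),jigfront=(255,360)).items(): print(n,onz(s,*uv,.02))
crop(s,'rest0',200,150,410,250,3.5); crop(d,'rest0s',280,140,440,260,4)
crop(w,'unm0',360,20,480,130,5)
```

```text
tool axes cols [[-0.     -0.0009  1.    ]
 [-1.      0.0001 -0.    ]
 [-0.0001 -1.     -0.0009]]
unm [0.6541 0.1134 0.109 ] [0.6614 0.13   0.109 ]
mark [ 0.6276 -0.1052  0.109 ]
ring [ 0.612 -0.423  0.045] [ 0.6083 -0.411   0.045 ] rest ends [ 0.5767 -0.4147  0.    ] [ 0.3958 -0.314   0.    ]
rest side [ 0.596  -0.3788  0.    ] [ 0.3884 -0.3386  0.    ]
glue [ 0.7843 -0.1925  0.02  ]
dome [0.3709 0.0559 0.02  ]
jigfront [0.7475 0.1225 0.02  ]
```

View pics/rest0.png

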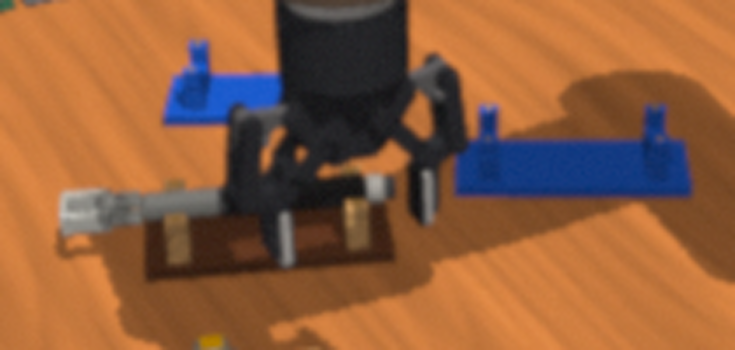

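View pics/unm0.png

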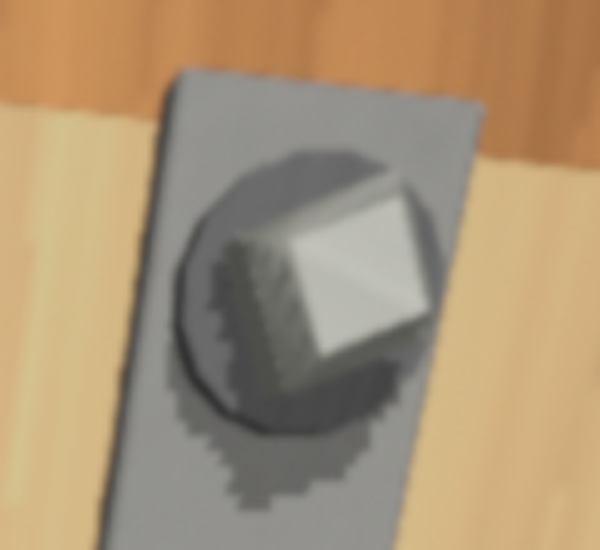

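View pics/rest0s.png

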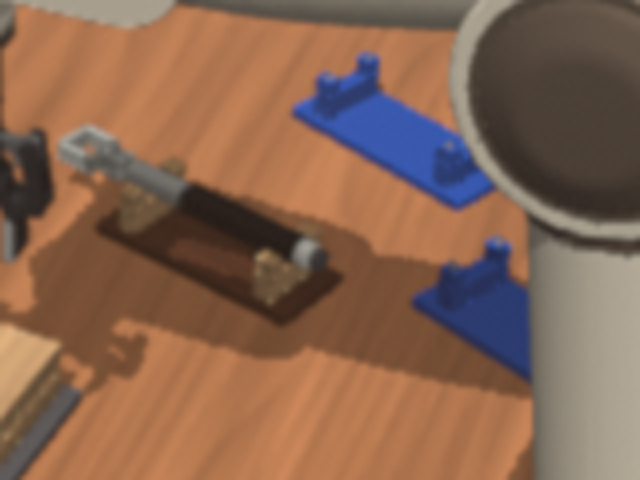

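The unmarked screw's head is enlarged at wrist (433,75): bare steel, no paint. The brown rest with the wrench is the right one, with the ring towards world +x. The two blue ones are look-alikes and stay untouched. Next I take a better view of the screw, then one of the wrench.

```bash
python3 -m creep '[[-20,0,30,0,0],[-40,0,60,0,0],[-40,0,60,0,0],[-40,0,60,0,0]]' 100
python3 - <<'E'
from h import *
import pickle
c=robot.capture('wrist');pickle.dump(c,open('w1.pkl','wb'));save(c,'w1')
E
python3 -m creep '[[40,0,-20,0,0],[80,0,-40,0,0],[120,0,-60,0,0],[160,0,-80,0,0],[200,0,-100,0,0],[240,0,-110,0,0],[280,0,-120,0,0],[320,0,-130,0,0],[360,0,-130,0,0],[400,0,-130,0,0],[440,0,-130,0,0],[460,0,-130,0,0],[460,0,-130,0,0],[460,0,-130,0,0],[460,0,-130,0,0]]'
python3 - <<'E'
from h import *
import pickle
c=robot.capture('wrist');pickle.dump(c,open('w2.pkl','wb'));save(c,'w2')
E
```

```text
time_s: 0.48
ee_pos: [0.6354, 0.0409, 0.2294]
tcp_rot: [-0.5, 0.501, -0.5, 0.499]
contact_force: [-0.3, 0.4, -0.2]
width: 0.0856
time_s: 1.78
ee_pos: [0.5045, -0.4195, 0.2304]
tcp_rot: [0.499, -0.501, 0.501, -0.499]
contact_force: [0.9, 0.2, -0.1]
width: 0.0854
```

View pics/w1.png

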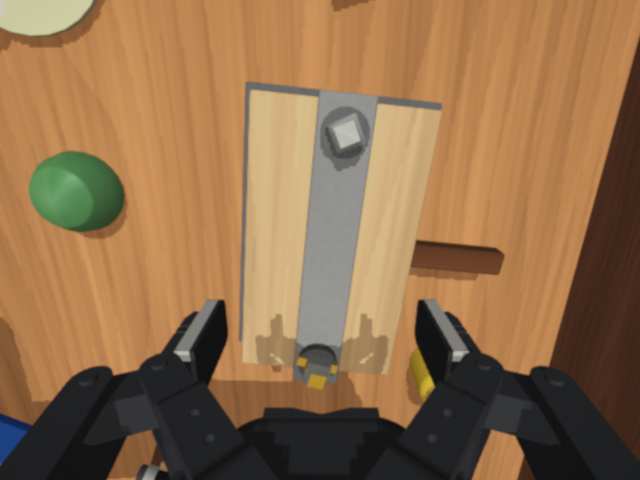

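View pics/w2.png

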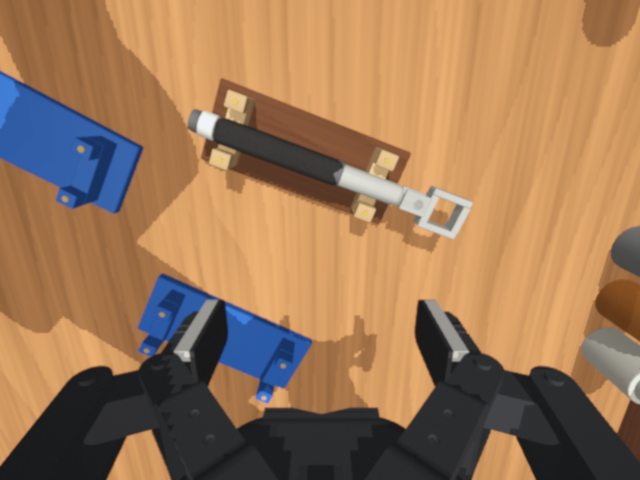

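Wrist 2: the wrench lies in the brown rest with its ring at (447,212) and end cap at (197,120). The cheeks are at (235,102)/(222,158) and (385,160)/(365,208). Two blue rests are nearby. Now to measure.

Run:
```python
from h import *
import pickle
np.set_printoptions(precision=4,suppress=True)
c=pickle.load(open('w2.pkl','rb'));im=c['image']
hsv=cv2.cvtColor(im,cv2.COLOR_RGB2HSV)
m=((hsv[...,1]<60)&(hsv[...,2]>110)).astype(np.uint8); m[:,:0]=0
m[290:]=0; m[:,500:]=0
n,l,st,ce=cv2.connectedComponentsWithStats(m)
for i in range(1,n):
    if st[i,4]>60: print(i,st[i],ce[i])
blk=((hsv[...,2]<60)).astype(np.uint8); blk[290:]=0;blk[:,500:]=0
n2,l2,st2,ce2=cv2.connectedComponentsWithStats(blk)
for i in range(1,n2):
    if st2[i,4]>300: print('blk',i,st2[i],ce2[i],cv2.minAreaRect(np.argwhere(l2==i)[:,::-1].astype(np.float32)))
crop(c,'w2ring',340,130,500,260,5)
crop(c,'w2hand',180,70,420,240,3.3)
c1=pickle.load(open('w1.pkl','rb'));crop(c1,'w1s',310,85,390,175,6)
```

```text
8 [189 110  31  31 587] [203.6695 122.8552]
18 [ 334  164  139   75 3363] [405.65   198.5251]
blk 1 [ 214  120  128   65 1667] [281.8788 154.7439] ((276.9246826171875, 151.03424072265625), (131.90538024902344, 26.334259033203125), 20.556045532226562)
```

View pics/w2ring.png

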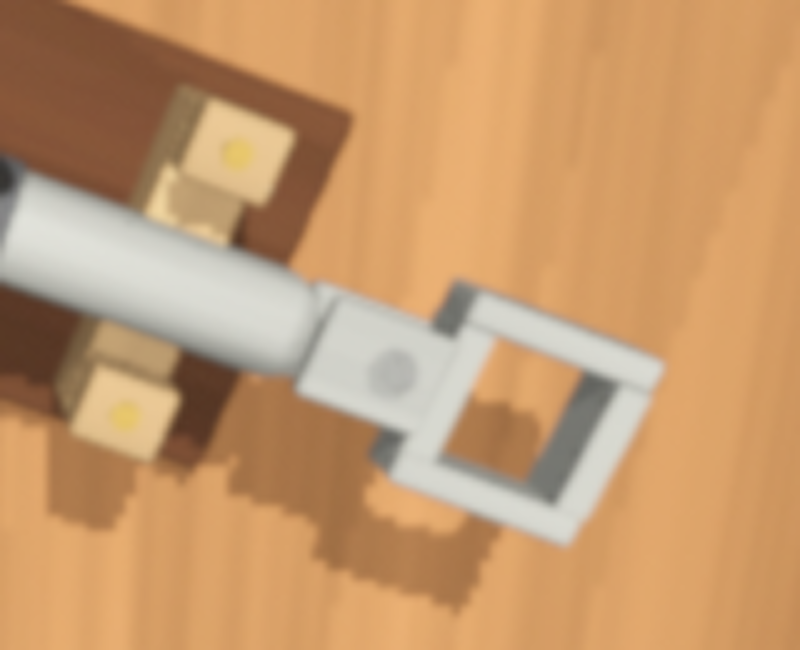

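View pics/w2hand.png

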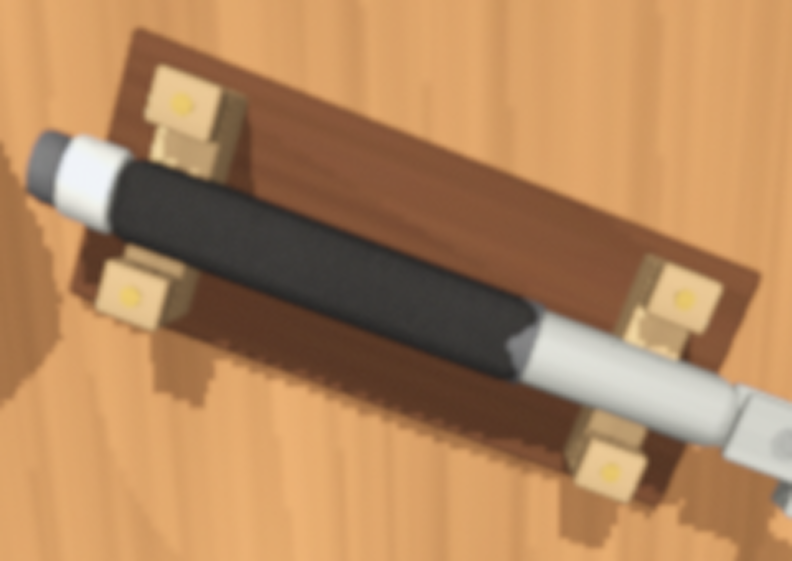

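View pics/w1s.png

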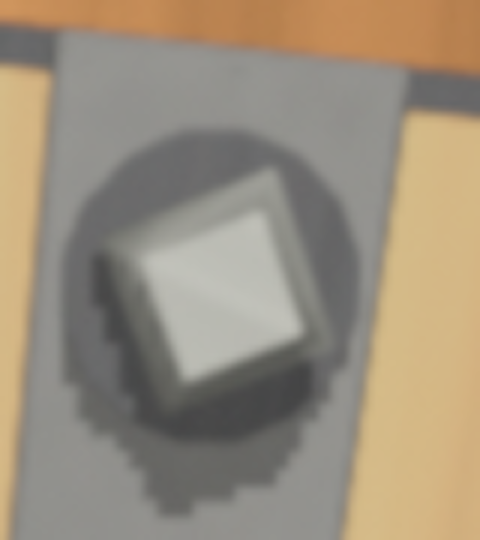

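Run:
```python
from h import *
import pickle
np.set_printoptions(precision=4,suppress=True)
D=pickle.load(open('d0.pkl','rb'));w0=D['wrist'];w1=pickle.load(open('w1.pkl','rb'));w2=pickle.load(open('w2.pkl','rb'))
f=lambda P,k,o:[((x+.5)/k-.5+o[0],(y+.5)/k-.5+o[1]) for x,y in P]
A=f([(143,258),(262,212),(303,330),(183,382)],6,(310,85)); B=f([(290,240),(403,195),(428,308),(320,355)],5,(360,20))
P=[]
for a,b in zip(A,B):
    p,e=tri(w1,a,w0,b);P.append(p);print('scr',p,e)
P=np.array(P);print('tri ctr',P.mean(0))
for c,Q in ((w1,A),(w0,B)):
    q=np.array([onz(c,u,v,.109) for u,v in Q]);print('ctr z109',q.mean(0),[np.degrees(np.arctan2(*(q[(i+1)%4]-q[i])[1::-1]))%90 for i in range(4)],[np.linalg.norm(q[(i+1)%4]-q[i]) for i in range(4)])
C=f([(182,103),(130,296),(685,298),(611,472)],3.3,(180,70))
q=np.array([onz(w2,u,v,.052) for u,v in C]);print('cheeks',q,q.mean(0)); ax=(q[2]+q[3]-q[0]-q[1])/2;print('len',np.linalg.norm(ax),'yaw',np.degrees(np.arctan2(ax[1],ax[0])))
Rg=f([(480,290),(663,365),(568,545),(388,478)],5,(340,130))
q=np.array([onz(w2,u,v,.057) for u,v in Rg]);print('ring',q.mean(0),[np.degrees(np.arctan2(*(q[(i+1)%4]-q[i])[1::-1]))%90 for i in range(4)],[np.linalg.norm(q[(i+1)%4]-q[i]) for i in range(4)])
```

```text
scr [0.6447 0.1181 0.1093] 0.0002323816347172382
scr [0.6593 0.1235 0.1122] 4.683642681146687e-05
scr [0.6652 0.1092 0.1102] 0.0001956665111909371
scr [0.65   0.1029 0.1107] 0.00010576639534767993
tri ctr [0.6548 0.1134 0.1106]
ctr z109 [0.6549 0.1134 0.109 ] [np.float64(20.344457671420283), np.float64(21.78547409411982), np.float64(23.046686826287925), np.float64(19.36902472864159)] [np.float64(0.015823966507105568), np.float64(0.015336385839966738), np.float64(0.01650227681395), np.float64(0.016111875450161232)]
ctr z109 [0.6553 0.1136 0.109 ] [np.float64(20.375360469341068), np.float64(19.95948149153385), np.float64(22.641673812026028), np.float64(20.957067350742108)] [np.float64(0.016648714102145433), np.float64(0.015702655875674085), np.float64(0.016381548647686595), np.float64(0.016350882063522643)]
cheeks [[ 0.4267 -0.3206  0.052 ]
 [ 0.4072 -0.3725  0.052 ]
 [ 0.5675 -0.3731  0.052 ]
 [ 0.5484 -0.4251  0.052 ]] [ 0.4874 -0.3728  0.052 ]
len 0.15044847875710088 yaw -20.432679425392887
ring [ 0.6265 -0.4249  0.057 ] [np.float64(68.42089632728904), np.float64(69.87045523755758), np.float64(69.37593890469827), np.float64(69.57774951311544)] [np.float64(0.040224328901948075), np.float64(0.03984487644602276), np.float64(0.040419934522022444), np.float64(0.040514097394352494)]
```

```bash
python3 - <<'E'
from h import *
import pickle
w2=pickle.load(open('w2.pkl','rb'))
for uv in [(165,275),(240,305),(310,340)]: print(onz(w2,*uv,.012))
E
python3 -m creep '[[-10,10,-3,-0.12,0.3],[-20,20,-6,-0.24,0.4],[-30,30,-10,-0.36,0.4],[-40,40,-14,-0.48,0.4],[-45,50,-14,-0.6,0.4],[-45,60,-14,-0.72,0.4],[-45,70,-14,-0.84,0.4],[-45,80,-14,-0.96,0.4],[-45,85,-14,-1.08,0.4],[-45,90,-14,-1.2,0.4],[-45,90,-14,-1.213,0.4],[-45,90,-14,-1.213,0.4],[-45,90,-14,-1.213,0.4]]' 100
python3 - <<'E'
from h import *
import pickle
c=robot.capture('wrist');pickle.dump(c,open('w3.pkl','wb'));save(c,'w3')
E
```

```text
[ 0.3158271  -0.51401614  0.012     ]
[ 0.403189   -0.55529989  0.012     ]
[ 0.48993556 -0.60709364  0.012     ]
time_s: 2.92
ee_pos: [0.4908, -0.3736, 0.1414]
tcp_rot: [-0.695, 0.696, -0.127, 0.126]
contact_force: [-0.1, 0.8, 0.6]
width: 0.051
```

View pics/w3.png

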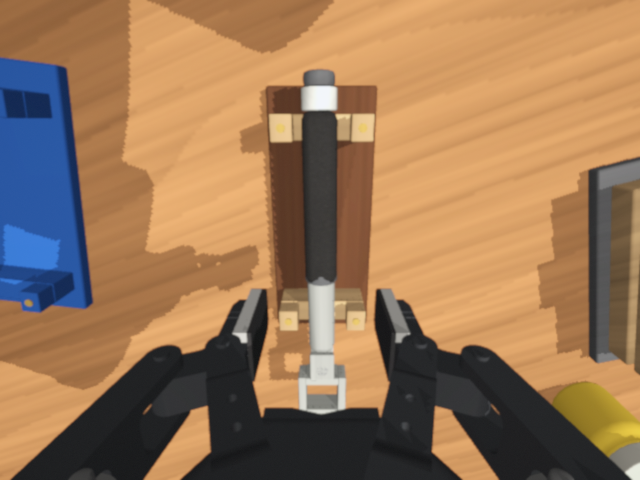

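Run:
```python
from h import *
import pickle
np.set_printoptions(precision=4,suppress=True)
w2=pickle.load(open('w2.pkl','rb'));w3=pickle.load(open('w3.pkl','rb'))
f=lambda P,k,o:[((x+.5)/k-.5+o[0],(y+.5)/k-.5+o[1]) for x,y in P]
C=f([(182,103),(130,296),(685,298),(611,472)],3.3,(180,70))
E=[(361.5,128),(281,128),(356,321),(289,321)]
for a,b in zip(C,E): print('cheek',*tri(w2,a,w3,b))
# sleeve centreline at white/black edge & black/grey edge
for a,b in zip(f([(118,197),(527,342)],3.3,(180,70)),[(319.5,111),(321,281)]): print('handle top',*tri(w2,a,w3,b))
# ring top corners far/near
for v in (150,200,250):
    print([onz(w3,u,v,.048) for u in ((303,337) if v<260 else 0)])
crop(w3,'w3c',255,60,385,420,1.6)
print(rot(robot.get_state()['tcp_rot']))
```

```text
cheek [ 0.4267 -0.3212  0.0519] 0.0010514744871040357
cheek [ 0.4078 -0.372   0.054 ] 0.000398052829153802
cheek [ 0.5674 -0.3731  0.0523] 0.00018700365871256451
cheek [ 0.5484 -0.4247  0.052 ] 0.0006243789256070412
handle top [ 0.407  -0.3447  0.0535] 0.0009312518049576385
handle top [ 0.5219 -0.3858  0.0557] 0.001348171094195172
[array([ 0.4265, -0.3639,  0.048 ]), array([ 0.4349, -0.3418,  0.048 ])]
[array([ 0.4595, -0.377 ,  0.048 ]), array([ 0.4683, -0.3538,  0.048 ])]
[array([ 0.496 , -0.3915,  0.048 ]), array([ 0.5052, -0.3671,  0.048 ])]
[[ 0.936  -0.0014  0.3521]
 [-0.3521 -0.0007  0.936 ]
 [-0.0011 -1.     -0.0012]]
```

View pics/w3c.png

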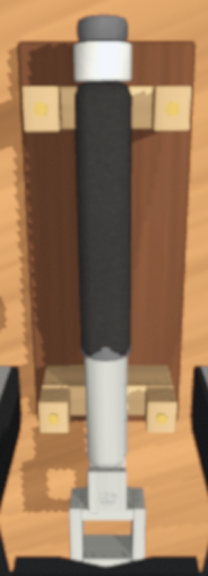

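```bash
python3 -m creep '[[0,30,-1.5,0,0.4],[0,60,-1.5,0,0.4],[0,90,-1.5,0,0.4],[0,105,-1.5,0,0.4],[0,114,-1.5,0,0.4],[0,114,-1.5,0,0.4],[0,114,-1.5,0,0.6],[0,114,-1.5,0,0.9],[0,114,-1.5,0,1],[0,114,-1.5,0,1],[0,114,-1.5,0,1],[0,114,-1.5,0,1],[0,114,-1.5,0,1]]' 100
python3 - <<'E'
from h import *
c=robot.capture('wrist');save(c,'w4'); c=robot.capture('side');crop(c,'s4',230,120,430,270,4)
s=robot.get_state();print(s['contact_force'],s['torque'])
E
```

```text
time_s: 4.05
ee_pos: [0.4908, -0.3758, 0.0294]
tcp_rot: [-0.695, 0.697, -0.126, 0.127]
contact_force: [0.3, 0.5, 6.8]
width: 0.0225
[-0.11756848  0.98491574  6.75044727] [0.18548081 0.00197379 0.05402396]
```

View pics/w4.png

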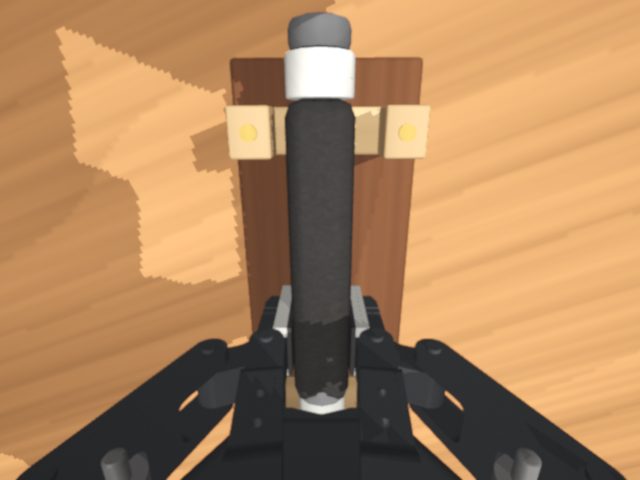

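View pics/s4.png

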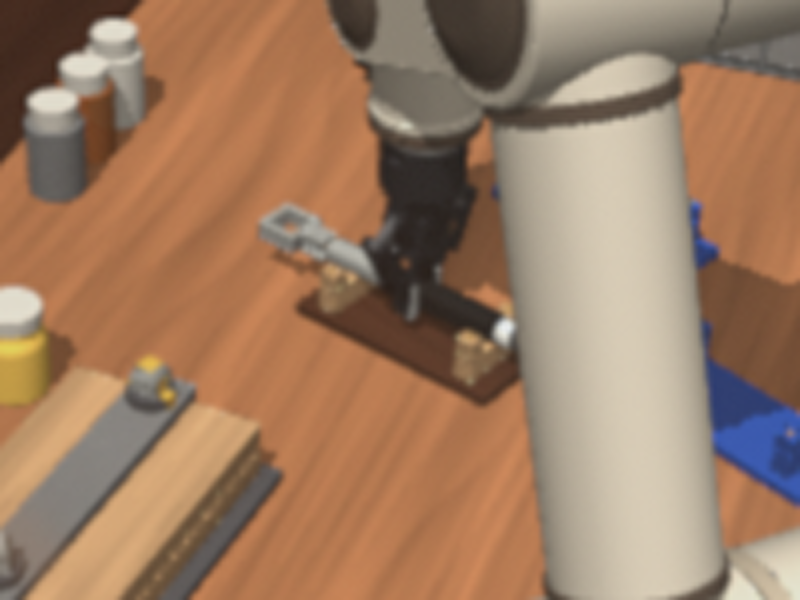

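The wrist view shows the handle held between the pads, centred at column 320. The side view shows the wrench still level in its rest. Lifting it and carrying it over to the screw.

```bash
python3 -m creep '[[0,-15,0,0,1],[0,-40,0,0,1],[0,-70,0,0,1],[0,-100,0,0,1],[-6,-120,20,-0.05,1],[-16,-120,55,-0.1,1],[-28,-120,92,-0.16,1],[-40,-120,130,-0.22,1],[-51,-120,170,-0.28,1],[-63,-120,210,-0.35,1],[-75,-120,250,-0.42,1],[-87,-120,290,-0.5,1],[-99,-120,330,-0.58,1],[-111,-120,368,-0.64,1],[-121,-120,400,-0.69,1],[-126,-120,416,-0.724,1],[-126.5,-120,419,-0.724,1],[-126.5,-120,419,-0.724,1],[-126.5,-120,419,-0.724,1],[-126.5,-120,419,-0.724,1]]' 100
python3 - <<'E'
from h import *
import pickle
D={}
for n in ['scene','side','wrist']:
    c=robot.capture(n); D[n]=c; save(c,n+'5')
pickle.dump(D,open('d5.pkl','wb'))
crop(D['scene'],'sc5c',220,240,380,360,5); crop(D['side'],'sd5c',190,190,310,290,6)
s=robot.get_state();print(s['contact_force'],s['torque'],rot(s['tcp_rot'])[:,0])
E
```

```text
time_s: 5.82
ee_pos: [0.52, 0.0603, 0.1485]
tcp_rot: [-0.694, 0.697, 0.128, -0.127]
contact_force: [-0.5, 0.9, -6.2]
width: 0.0225
[-0.48656974  0.70985743 -5.76871827] [-0.07518714  0.00823493  0.01508125] [ 9.35076507e-01  3.54445801e-01 -3.15163960e-04]
```

View pics/sc5c.png

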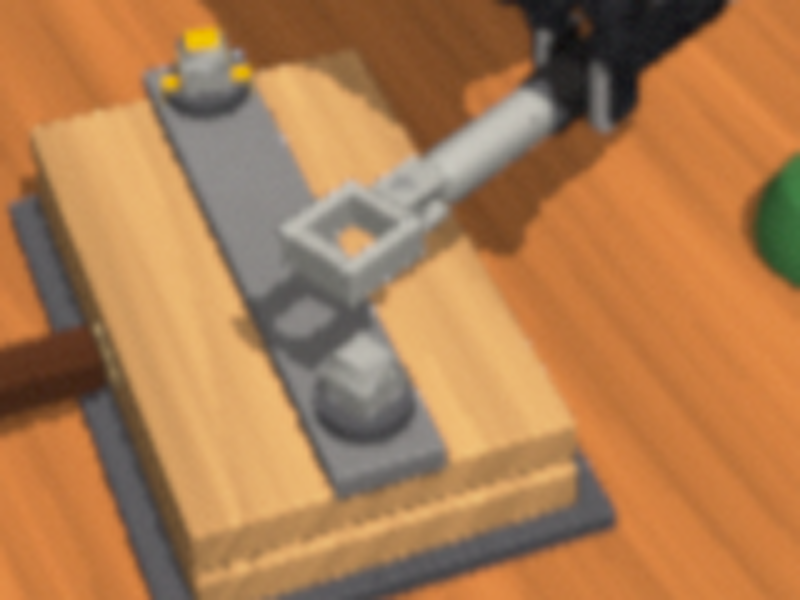

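View pics/sd5c.png

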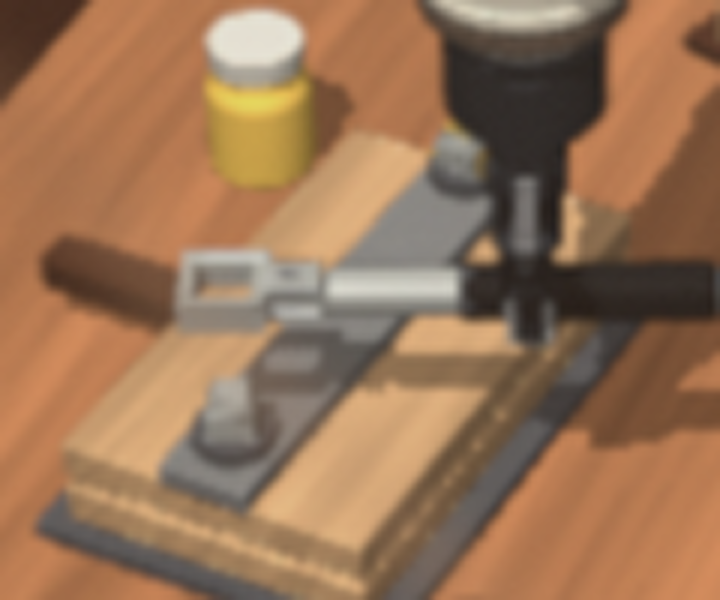

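View pics/wrist5.png

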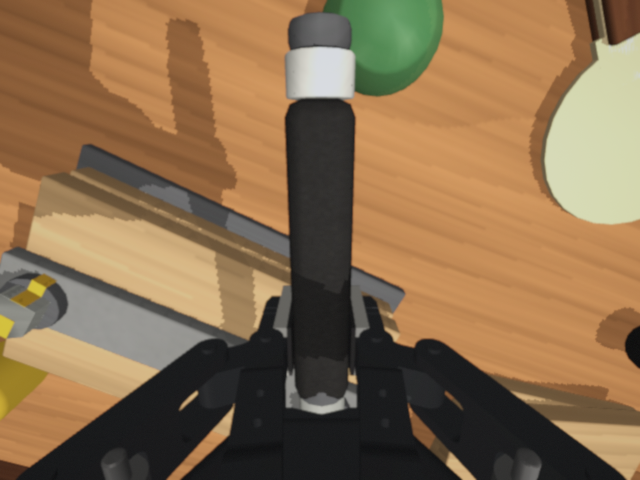

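Run:
```python
from h import *
import pickle
np.set_printoptions(precision=4,suppress=True)
D=pickle.load(open('d5.pkl','rb'));s,d=D['scene'],D['side']
crop(s,'sc5r',270,265,310,330,10); crop(d,'sd5r',210,225,250,270,13)
f=lambda P,k,o:[((x+.5)/k-.5+o[0],(y+.5)/k-.5+o[1]) for x,y in P]
a=f([(351,230),(363,362)],5,(220,240)); b=f([(225,279),(230,390)],6,(190,190))
for i in (0,1): print(tri(s,a[i],d,b[i]))
t=robot.get_state(); T=rot(t['tcp_rot']);tcp=t['ee_pos']
ex=tcp+T@[.145,0,0]; print('expected ring',ex)
```

```text
(array([0.6531, 0.1103, 0.1728]), np.float64(0.002199410608881778))
(array([0.6538, 0.1144, 0.106 ]), np.float64(0.0006996602218072559))
expected ring [0.6556 0.1117 0.1483]
```

View pics/sc5r.png

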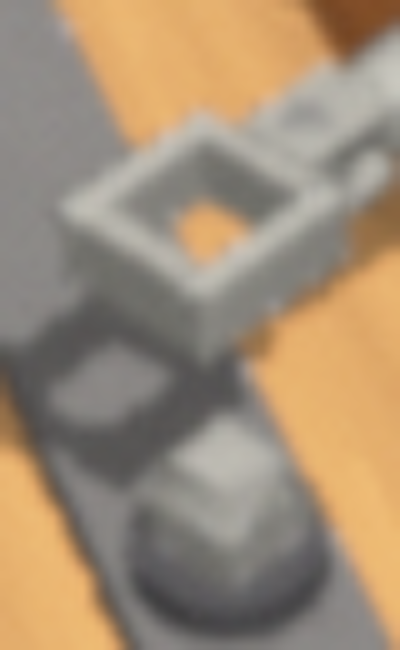

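View pics/sd5r.png

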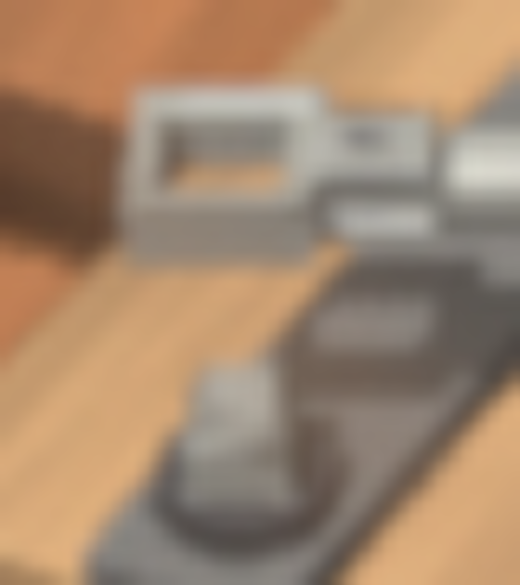

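Run:
```python
from h import *
import pickle
np.set_printoptions(precision=4,suppress=True)
D=pickle.load(open('d5.pkl','rb'));s,d=D['scene'],D['side']
f=lambda P,k,o:[((x+.5)/k-.5+o[0],(y+.5)/k-.5+o[1]) for x,y in P]
S=f([(65,210),(203,115),(345,200),(203,295)],10,(270,265)); d_=f([(122,207),(138,90),(325,92),(308,205)],13,(210,225))
P=[]
for a,b in zip(S,d_): p,e=tri(s,a,d,b);P.append(p);print(p,e)
print('ring top',np.mean(P,0)); P=np.array(P)
v=P[3]-P[0];print(np.degrees(np.arctan2(v[1],v[0])), P[2]-P[1])
p,e=tri(s,f([(226,462)],10,(270,265))[0],d,f([(240,392)],13,(210,225))[0]);print('screw',p,e)
print('z-plane ring',np.mean([onz(s,*q,.174) for q in S],0),np.mean([onz(d,*q,.174) for q in d_],0))
print('proj of wrist screw est', [(proj(s,[.655,.1135,.109])-[270,265])*10, (proj(d,[.655,.1135,.109])-[210,225])*13])
```

```text
[0.6774 0.108  0.1648] 0.028841599354775878
[0.6595 0.1329 0.2104] 0.011479240335483646
[0.6289 0.118  0.1865] 0.022120038822804434
[0.6472 0.0899 0.1379] 0.006620562215871834
ring top [0.6533 0.1122 0.1749]
-149.10613794378023 [-0.0305 -0.0149 -0.0238]
screw [0.6532 0.114  0.1071] 0.003389286775537427
z-plane ring [0.6522 0.1083 0.174 ] [0.6532 0.113  0.174 ]
proj of wrist screw est [array([214.4926, 460.1524]), array([229.1535, 368.986 ])]
```

Ring centre over the screw is within about 2 mm, and both methods say +1.8 mm in y. I correct that, lower close and look again.

```bash
python3 -m creep '[[0.5,15,1.7,0,1],[0.5,30,1.7,0,1],[0.5,38,1.7,0,1],[0.5,38,1.7,0,1],[0.5,38,1.7,0,1],[0.5,38,1.7,0,1]]' 100
python3 - <<'E'
from h import *
import pickle
D={}
for n in ['scene','side']:
    c=robot.capture(n); D[n]=c
pickle.dump(D,open('d6.pkl','wb'))
crop(D['scene'],'sc6',260,270,330,340,8); crop(D['side'],'sd6',200,220,270,280,9)
E
```

```text
time_s: 6.47
ee_pos: [0.5203, 0.0618, 0.1111]
tcp_rot: [-0.694, 0.697, 0.128, -0.127]
contact_force: [0.6, -0.4, -6.2]
width: 0.0224
```

View pics/sc6.png

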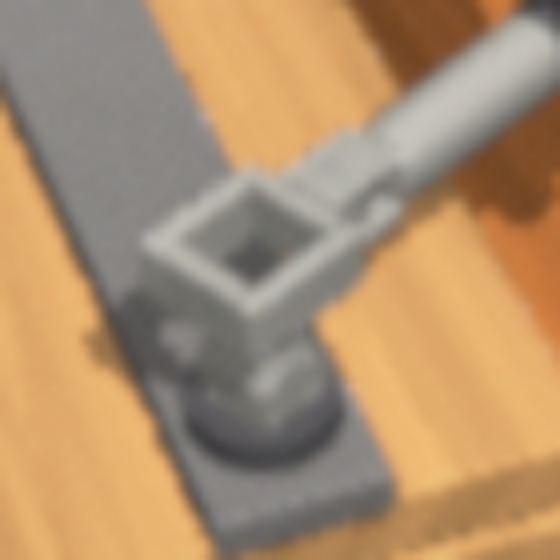

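View pics/sd6.png

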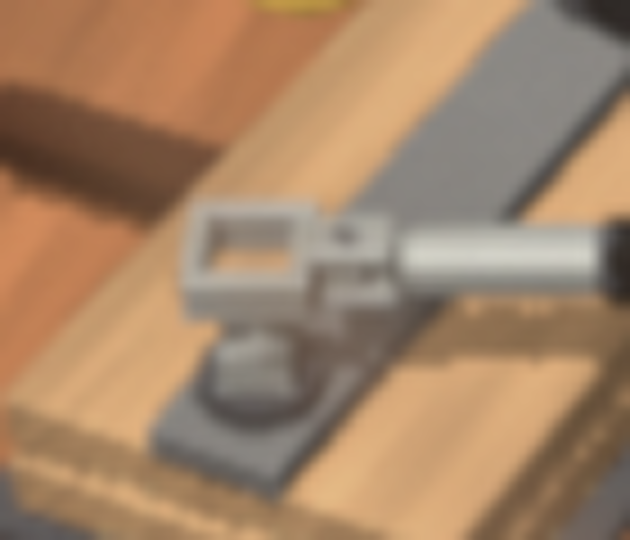

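The ring hangs just above the head and is centred in both views (scene crop (245,245) over (270,385), side crop (250,255) over (255,370)). Lowering in steps.

```bash
python3 -m creep '[[0,6,0,0,1],[0,12,0,0,1],[0,16,0,0,1],[0,20,0,0,1],[0,20,0,0,1]]' 100; python3 -m creep '[[0,3,0,0,1],[0,6,0,0,1],[0,9,0,0,1],[0,9,0,0,1]]'
```

```text
time_s: 6.98
ee_pos: [0.5199, 0.0619, 0.0901]
tcp_rot: [-0.695, 0.697, 0.127, -0.127]
contact_force: [-0.3, 0.3, -6.0]
width: 0.0225
time_s: 7.32
ee_pos: [0.5196, 0.0618, 0.0804]
tcp_rot: [-0.695, 0.696, 0.127, -0.128]
contact_force: [-1.4, -0.4, -7.0]
width: 0.0224
```

```bash
python3 -m creep '[[0,1.5,0,0,1],[0,3,0,0,1],[0,4,0,0,1],[0,4,0,0,1]]'
python3 - <<'E'
from h import *
import pickle
D={}
for n in ['scene','side']:
    c=robot.capture(n); D[n]=c
crop(D['scene'],'sc7',260,270,330,340,8); crop(D['side'],'sd7',200,220,270,280,9)
E
```

```text
time_s: 7.65
ee_pos: [0.5196, 0.0618, 0.0763]
tcp_rot: [-0.695, 0.696, 0.127, -0.128]
contact_force: [-0.8, -0.3, -4.5]
width: 0.0228
```

View pics/sc7.png

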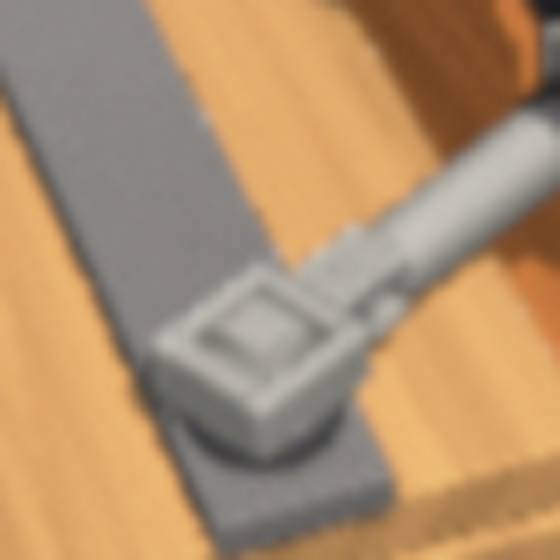

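View pics/sd7.png

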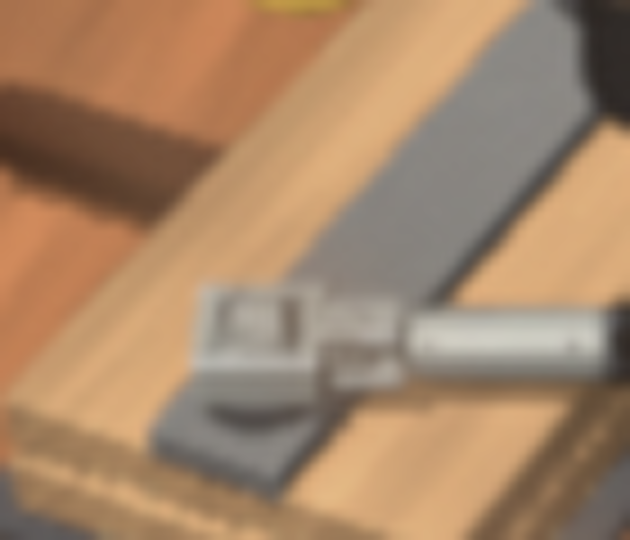

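The ring is seated on the collar in both views, with the head visible inside the hole, and the weight has started to transfer (force from -6 to -4.5 N). Now I turn clockwise around the screw axis in short arcs, monitoring torque.

```bash
cat > tq.py <<'E'
from h import *
s=robot.get_state();F=s['contact_force'];M=s['torque'];p=s['ee_pos'];X=rot(s['tcp_rot'])
r=p-np.array([.6552,.1132,p[2]])
pv=p+X[:,0]*.145
print('t %.2f Mz %.2f tau %.2f Ft %.1f Fz %.1f handle yaw %.3f dist %.4f ring %.4f %.4f yawpos %.3f'%(s['time_s'],M[2],M[2]+r[0]*F[1]-r[1]*F[0],F@X[:,2],F[2],np.arctan2(X[1,0],X[0,0]),np.hypot(r[0],r[1]),pv[0],pv[1],np.arctan2(-r[1],-r[0])))
E
python3 tq.py; python3 -m creep '[[0.2,0,7.3,0.05,1],[0.7,0,14.5,0.1,1],[0.7,0,14.5,0.1,1]]'; python3 tq.py
```

```text
t 7.75 Mz 0.07 tau 0.16 Ft -0.6 Fz -4.2 handle yaw 0.362 dist 0.1449 ring 0.6553 0.1132 yawpos 0.362
time_s: 8.0
ee_pos: [0.515, 0.0766, 0.0766]
tcp_rot: [-0.7, 0.702, 0.091, -0.092]
contact_force: [-0.5, -0.1, -4.9]
width: 0.0224
t 8.00 Mz -0.05 tau -0.05 Ft 0.1 Fz -4.9 handle yaw 0.260 dist 0.1449 ring 0.6551 0.1138 yawpos 0.255
```

```bash
python3 -m creep '[[0.2,0,7.3,0.05,1],[0.7,0,14.5,0.1,1],[0.7,0,14.5,0.1,1]]'; python3 tq.py
```

```text
time_s: 8.25
ee_pos: [0.5122, 0.0912, 0.0768]
tcp_rot: [-0.704, 0.706, 0.056, -0.056]
contact_force: [2.6, -3.6, -5.8]
width: 0.0226
t 8.25 Mz 0.18 tau 0.74 Ft -3.9 Fz -5.8 handle yaw 0.159 dist 0.1447 ring 0.6553 0.1142 yawpos 0.152
```

```bash
python3 -m creep '[[0.1,0,3.3,0.025,1],[0.2,0,6.8,0.05,1],[0.2,0,6.8,0.05,1]]'; python3 tq.py;  python3 -m creep '[[0.1,0,3.6,0.025,1],[0.2,0,7.1,0.05,1],[0.2,0,7.1,0.05,1]]'; python3 tq.py
```

```text
time_s: 8.5
ee_pos: [0.5113, 0.0978, 0.0767]
tcp_rot: [-0.705, 0.707, 0.039, -0.039]
contact_force: [0.4, -3.2, -5.9]
width: 0.0227
t 8.50 Mz 0.35 tau 0.82 Ft -3.2 Fz -5.9 handle yaw 0.111 dist 0.1447 ring 0.6554 0.1138 yawpos 0.107
time_s: 8.75
ee_pos: [0.5107, 0.1046, 0.0767]
tcp_rot: [-0.706, 0.708, 0.022, -0.022]
contact_force: [-0.7, -3.0, -6.1]
width: 0.0225
t 8.75 Mz 0.45 tau 0.88 Ft -3.0 Fz -6.1 handle yaw 0.062 dist 0.1448 ring 0.6554 0.1136 yawpos 0.059
```

```bash
python3 -m creep '[[0.1,0,3.6,0.025,1],[0.2,0,7.1,0.05,1],[0.2,0,7.1,0.05,1]]'|tail -2; python3 tq.py;  python3 -m creep '[[0.1,0,3.6,0.025,1],[0.2,0,7.1,0.05,1],[0.2,0,7.1,0.05,1]]'|tail -2; python3 tq.py
```

```text
contact_force: [-1.5, -3.0, -4.6]
width: 0.0225
t 9.00 Mz 0.46 tau 0.89 Ft -2.9 Fz -4.6 handle yaw 0.014 dist 0.1448 ring 0.6553 0.1136 yawpos 0.011
contact_force: [-1.6, -2.4, -5.2]
width: 0.0226
t 9.25 Mz 0.42 tau 0.78 Ft -2.4 Fz -5.2 handle yaw -0.035 dist 0.1449 ring 0.6553 0.1135 yawpos -0.037
```

```bash
python3 -m creep '[[0.1,0,3.6,0.025,1],[0.2,0,7.2,0.05,1],[0.2,0,7.2,0.05,1]]'|tail -2; python3 tq.py;  python3 -m creep '[[0.1,0,3.6,0.025,1],[0.2,0,7.2,0.05,1],[0.2,0,7.2,0.05,1]]'|tail -2; python3 tq.py
```

```text
contact_force: [-3.1, -1.7, -4.8]
width: 0.0225
t 9.50 Mz 0.39 tau 0.68 Ft -2.0 Fz -4.8 handle yaw -0.083 dist 0.1450 ring 0.6552 0.1136 yawpos -0.086
contact_force: [-3.4, -3.1, -4.9]
width: 0.0225
t 9.75 Mz 0.34 tau 0.85 Ft -3.5 Fz -4.9 handle yaw -0.132 dist 0.1451 ring 0.6552 0.1136 yawpos -0.135
```

```bash
python3 -m creep '[[0.1,0,3.6,0.025,1],[0.1,0,7.2,0.05,1],[0.1,0,7.2,0.05,1]]'|tail -2; python3 tq.py;  python3 -m creep '[[0.1,0,3.6,0.025,1],[0.1,0,7.2,0.05,1],[0.1,0,7.2,0.05,1]]'|tail -2; python3 tq.py
```

```text
contact_force: [-2.7, -2.6, -4.6]
width: 0.0225
t 10.00 Mz 0.30 tau 0.74 Ft -3.0 Fz -4.6 handle yaw -0.181 dist 0.1452 ring 0.6551 0.1137 yawpos -0.184
contact_force: [-2.7, -1.8, -3.9]
width: 0.0226
t 10.25 Mz 0.28 tau 0.63 Ft -2.4 Fz -3.9 handle yaw -0.229 dist 0.1452 ring 0.6551 0.1138 yawpos -0.233
```

```bash
python3 -m creep '[[0.1,0,3.5,0.025,1],[0.2,0,7,0.05,1],[0.2,0,7,0.05,1]]'|tail -2; python3 tq.py;  python3 -m creep '[[0.1,0,3.5,0.025,1],[0.2,0,7,0.05,1],[0.2,0,7,0.05,1]]'|tail -2; python3 tq.py
```

```text
contact_force: [-4.5, -2.9, -3.2]
width: 0.0226
t 10.50 Mz 0.34 tau 0.93 Ft -4.0 Fz -3.2 handle yaw -0.278 dist 0.1453 ring 0.6550 0.1136 yawpos -0.280
contact_force: [-4.4, -2.1, -4.9]
width: 0.0227
t 10.75 Mz 0.35 tau 0.84 Ft -3.3 Fz -4.9 handle yaw -0.326 dist 0.1453 ring 0.6550 0.1135 yawpos -0.328
```

```bash
python3 -m creep '[[0.1,0,3.6,0.025,1],[0.1,0,7.1,0.05,1],[0.1,0,7.1,0.05,1]]'|tail -2; python3 tq.py;  python3 -m creep '[[0.1,0,3.6,0.025,1],[0.1,0,7.1,0.05,1],[0.1,0,7.1,0.05,1]]'|tail -2; python3 tq.py
```

```text
contact_force: [-4.2, -1.5, -4.3]
width: 0.0224
t 11.00 Mz 0.26 tau 0.69 Ft -2.9 Fz -4.3 handle yaw -0.375 dist 0.1454 ring 0.6549 0.1136 yawpos -0.377
contact_force: [-4.4, -2.1, -3.2]
width: 0.0228
t 11.25 Mz 0.36 tau 0.90 Ft -3.7 Fz -3.2 handle yaw -0.423 dist 0.1455 ring 0.6548 0.1136 yawpos -0.425
```

```bash
python3 -m creep '[[0.2,0,3.6,0.025,1],[0.4,0,7.2,0.05,1],[0.4,0,7.2,0.05,1]]'|tail -2; python3 tq.py;  python3 -m creep '[[0.2,0,3.6,0.025,1],[0.4,0,7.2,0.05,1],[0.4,0,7.2,0.05,1]]'|tail -2; python3 tq.py
```

```text
contact_force: [-6.6, -2.5, -2.5]
width: 0.0225
t 11.50 Mz 0.36 tau 1.12 Ft -5.2 Fz -2.5 handle yaw -0.472 dist 0.1455 ring 0.6548 0.1136 yawpos -0.473
contact_force: [-8.7, -2.4, -2.6]
width: 0.0226
t 11.75 Mz 0.45 tau 1.39 Ft -6.4 Fz -2.6 handle yaw -0.520 dist 0.1455 ring 0.6547 0.1135 yawpos -0.520
```

Torque is now rising at about 6 N m/rad (1.12 to 1.39), so the clamp has begun squeezing. Fine steps from here.

```bash
python3 -m creep '[[0.1,0,1.5,0.01,1],[0.2,0,2.9,0.02,1],[0.2,0,2.9,0.02,1]]'|tail -2; python3 tq.py
```

```text
contact_force: [-9.0, -2.5, -1.5]
width: 0.0226
t 12.00 Mz 0.58 tau 1.57 Ft -6.8 Fz -1.5 handle yaw -0.538 dist 0.1456 ring 0.6546 0.1132 yawpos -0.536
```

```bash
python3 -m creep '[[0.1,0,1.5,0.01,1],[0.2,0,2.9,0.02,1],[0.2,0,2.9,0.02,1]]'|tail -2; python3 tq.py
```

```text
contact_force: [-8.6, -1.5, -1.8]
width: 0.0227
t 12.25 Mz 0.65 tau 1.49 Ft -5.8 Fz -1.8 handle yaw -0.555 dist 0.1456 ring 0.6544 0.1131 yawpos -0.552
```

```bash
python3 -m creep '[[0.1,0,1.5,0.01,1],[0.2,0,3,0.02,1],[0.2,0,3,0.02,1]]'|tail -2; python3 tq.py
```

```text
contact_force: [-10.0, -3.1, -1.0]
width: 0.0228
t 12.50 Mz 0.38 tau 1.55 Ft -8.0 Fz -1.0 handle yaw -0.572 dist 0.1456 ring 0.6543 0.1129 yawpos -0.568
```

```bash
python3 -m creep '[[0.1,0,1.5,0.01,1],[0.2,0,3.2,0.02,1],[0.2,0,3.2,0.02,1]]'|tail -2; python3 tq.py
```

```text
contact_force: [-11.1, -4.1, 0.9]
width: 0.0229
t 12.75 Mz 0.01 tau 1.41 Ft -9.6 Fz 0.9 handle yaw -0.590 dist 0.1456 ring 0.6542 0.1128 yawpos -0.584
```

```bash
python3 - <<'E'
from h import *
D={}
for n in ['scene','side']: D[n]=robot.capture(n)
crop(D['scene'],'sc8',250,270,340,340,8); crop(D['side'],'sd8',195,220,285,285,8)
E
python3 tq.py
```

```text
t 12.85 Mz 0.07 tau 1.46 Ft -9.6 Fz 0.7 handle yaw -0.590 dist 0.1456 ring 0.6542 0.1128 yawpos -0.584
```

View pics/sc8.png

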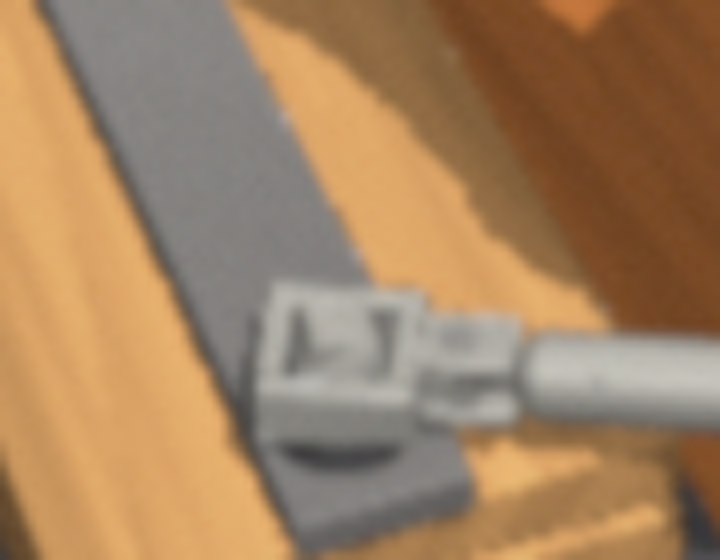

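View pics/sd8.png

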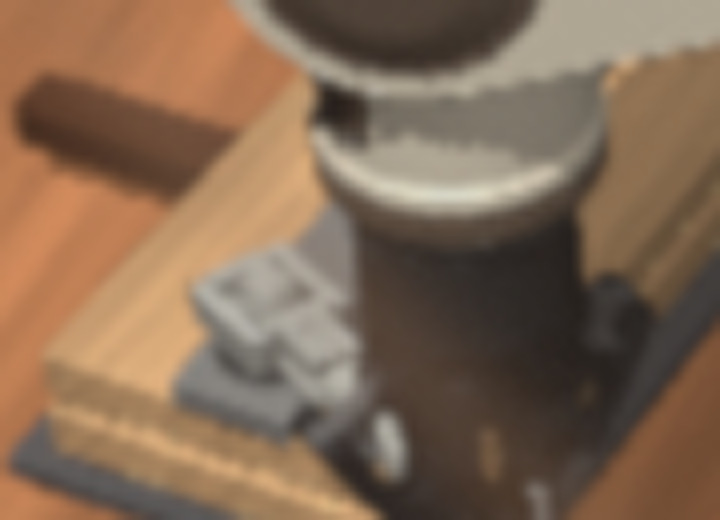

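Run:
```python
from h import *
c=robot.capture('scene');crop(c,'sc8b',275,295,330,335,14)
for y in (-.59,-.49,-.39):
    a=np.array([np.cos(y),np.sin(y)]);b=np.array([-a[1],a[0]])
    P=[np.r_[np.array([.655,.1135])+.0205*(i*a+j*b),.104] for i,j in((1,-1),(-1,-1),(-1,1),(1,1))]
    print(y,[np.round((proj(c,p)-[275,295])*14).tolist() for p in P])
    e=[proj(c,p) for p in P]; print([round(float(np.degrees(np.arctan2(*(e[k][::-1]-e[l][::-1])))),1) for k,l in((1,0),(2,3))])
```

```text
-0.59 [[118.0, 146.0], [389.0, 163.0], [350.0, 356.0], [70.0, 338.0]]
[3.6, 3.7]
-0.49 [[103.0, 155.0], [377.0, 153.0], [366.0, 347.0], [83.0, 349.0]]
[-0.4, -0.3]
-0.39 [[89.0, 165.0], [363.0, 144.0], [380.0, 336.0], [97.0, 358.0]]
[-4.3, -4.4]
```

View pics/sc8b.png

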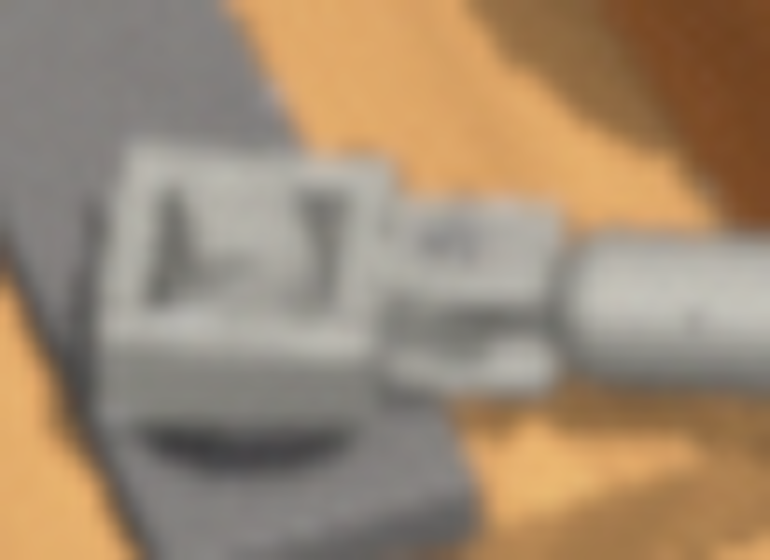

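```bash
python3 -m creep '[[0,0,1.4,0.012,1],[0.1,0,2.7,0.024,1],[0.1,0,2.7,0.024,1]]'|tail -2; python3 tq.py
```

```text
contact_force: [-8.8, -2.3, 0.7]
width: 0.0227
t 13.15 Mz 0.09 tau 1.08 Ft -6.9 Fz 0.7 handle yaw -0.612 dist 0.1456 ring 0.6536 0.1120 yawpos -0.599
```

```bash
python3 - <<'E'
from h import *
c=robot.capture('scene');crop(c,'sc9b',275,295,330,335,14)
E
python3 tq.py
```

```text
t 13.20 Mz 0.12 tau 1.08 Ft -6.6 Fz 0.4 handle yaw -0.611 dist 0.1456 ring 0.6537 0.1120 yawpos -0.598
```

View pics/sc9b.png

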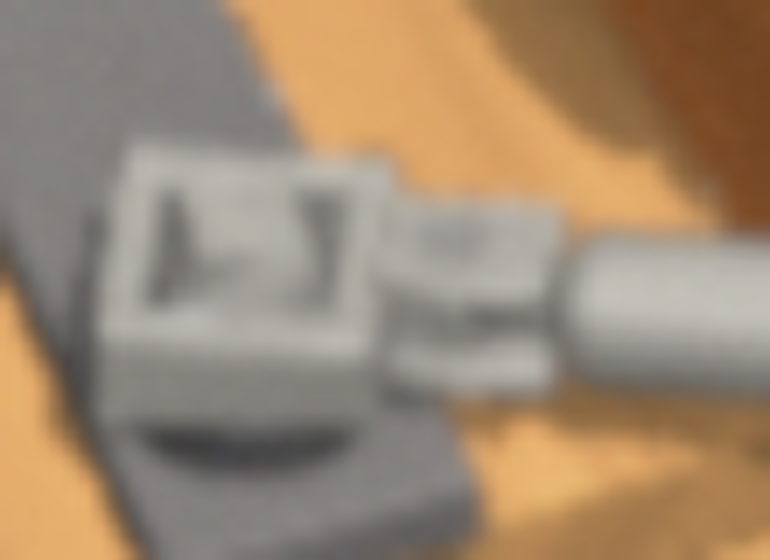

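The ring did not move while the handle advanced, and the torque fell from 1.55 to 1.08, so the wrench is giving. I nudge once more to be sure the give exceeds 0.05 rad. This stays within the free travel before the stop.

```bash
python3 -m creep '[[0,0,1.2,0.01,1],[0.1,0,2.4,0.02,1],[0.1,0,2.4,0.02,1]]'|tail -2; python3 tq.py
python3 - <<'E'
from h import *
c=robot.capture('scene');crop(c,'sc10b',275,295,330,335,14)
E
```

```text
contact_force: [-7.9, -0.6, 0.1]
width: 0.0224
t 13.45 Mz -0.11 tau 0.62 Ft -5.1 Fz 0.1 handle yaw -0.629 dist 0.1456 ring 0.6533 0.1116 yawpos -0.612
```

View pics/sc10b.png

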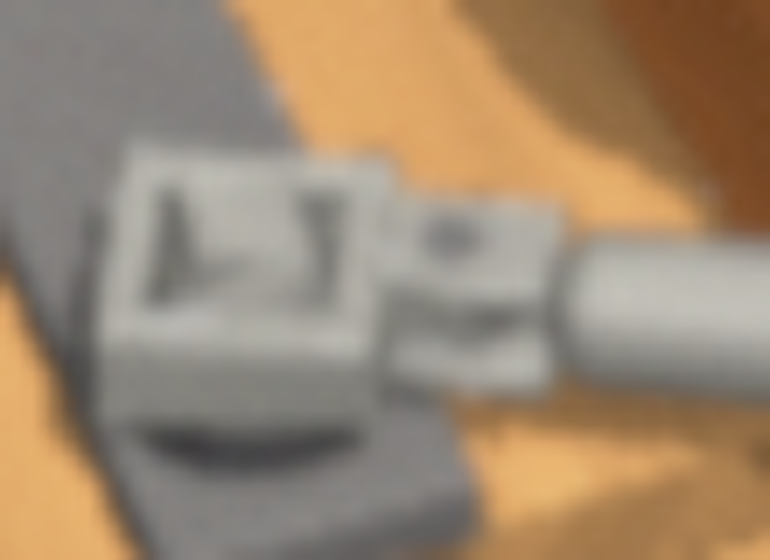

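```bash
python3 -m creep '[[0,0,0.9,0.008,1],[0.1,0,1.8,0.016,1],[0.1,0,1.8,0.016,1]]'|tail -2; python3 tq.py
```

```text
contact_force: [-8.8, -0.1, -0.5]
width: 0.0228
t 13.75 Mz 0.20 tau 0.95 Ft -5.3 Fz -0.5 handle yaw -0.642 dist 0.1456 ring 0.6529 0.1111 yawpos -0.621
```

The click is fully through: the torque dropped and the handle is bent about 0.09 rad with the ring unmoved. I stop here and unwind the handle to the middle of the hole's free play, without reaching the opposite flats.

```bash
python3 -m creep '[[0.1,0,-4,-0.03,1],[0.3,0,-8,-0.06,1],[0.6,0,-12,-0.09,1],[1.1,0,-16,-0.12,1],[1.7,0,-20,-0.15,1],[2.5,0,-24,-0.18,1],[3.4,0,-28,-0.21,1],[4.4,0,-31.5,-0.242,1],[4.4,0,-31.5,-0.242,1]]'|tail -2; python3 tq.py
python3 - <<'E'
from h import *
c=robot.capture('scene');crop(c,'sc11b',275,295,330,335,14)
E
```

```text
contact_force: [-2.0, 2.1, -1.9]
width: 0.0226
t 14.50 Mz 0.30 tau 0.14 Ft 1.2 Fz -1.9 handle yaw -0.396 dist 0.1449 ring 0.6555 0.1136 yawpos -0.399
```

View pics/sc11b.png

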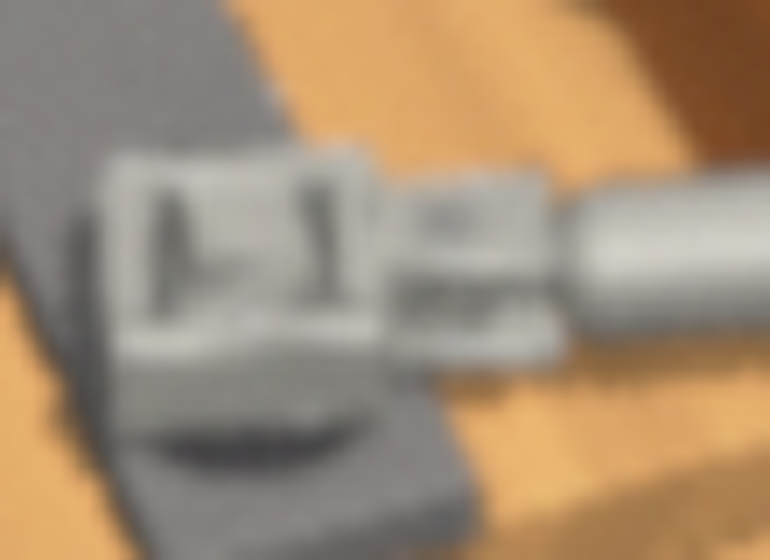

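The ring has rotated free of the head, which did not move, and the torque is about 0.1 N m. Lifting straight off.

```bash
python3 -m creep '[[0,-4,0,0,1],[0,-9,0,0,1],[0,-15,0,0,1],[0,-22,0,0,1],[0,-30,0,0,1],[0,-42,0,0,1],[0,-60,0,0,1],[0,-70,0,0,1],[0,-70,0,0,1]]'; python3 tq.py
python3 - <<'E'
from h import *
import pickle
c=robot.capture('scene');crop(c,'sc12',250,240,350,330,7); pickle.dump(c,open('sc12.pkl','wb'))
c=robot.capture('wrist');save(c,'w12');pickle.dump(c,open('w12.pkl','wb'))
E
```

```text
time_s: 15.3
ee_pos: [0.5235, 0.1705, 0.1495]
tcp_rot: [-0.691, 0.695, -0.141, 0.139]
contact_force: [1.2, 1.3, -4.6]
width: 0.0225
t 15.30 Mz -0.04 tau -0.28 Ft 1.7 Fz -4.6 handle yaw -0.399 dist 0.1436 ring 0.6572 0.1142 yawpos -0.411
```

View pics/sc12.png

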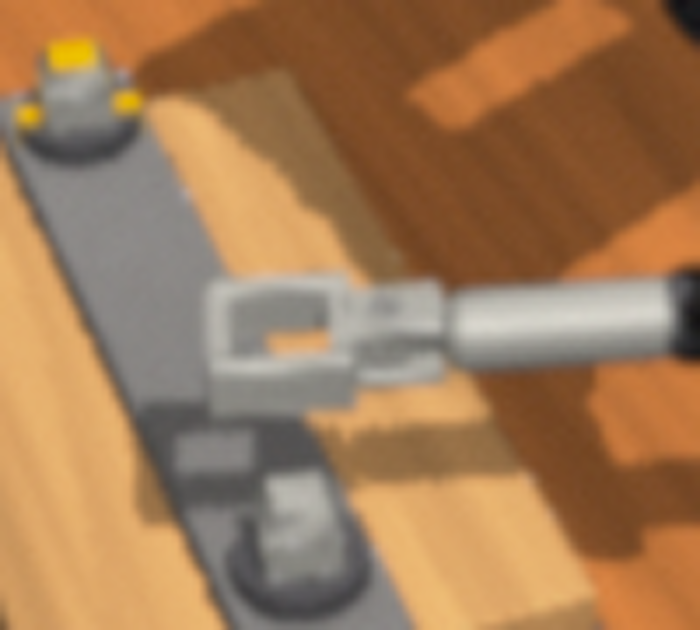

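View pics/w12.png

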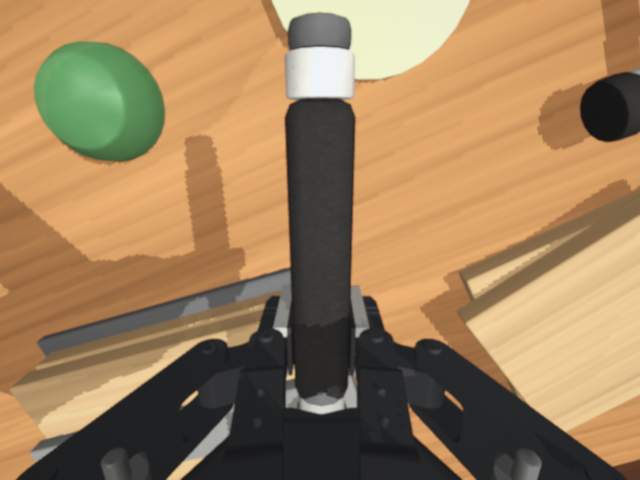

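The wrench is straight and still square in the grip (handle at columns 288-354), and the screw stands clear. Carrying it back above the brown rest.

```bash
python3 -m creep '[[6,0,-18,0,1],[18,0,-52,0,1],[31,0,-87,0,1],[43,0,-122,-0.01,1],[55,0,-157,-0.01,1],[68,0,-192,-0.02,1],[80,0,-227,-0.02,1],[92,0,-262,-0.03,1],[105,0,-297,-0.03,1],[117,0,-332,-0.04,1],[129,0,-367,-0.04,1],[142,0,-402,-0.04,1],[154,0,-437,-0.04,1],[165,0,-468,-0.04,1],[173,0,-492,-0.04,1],[179,0,-508,-0.04,1],[182,0,-516,-0.04,1],[182,0,-516,-0.04,1],[182,0,-516,-0.04,1],[182,0,-516,-0.04,1]]'
python3 - <<'E'
from h import *
import pickle
s=robot.get_state();X=rot(s['tcp_rot']);print(np.arctan2(X[1,0],X[0,0]),X[2])
c=robot.capture('wrist');save(c,'w13')
c=robot.capture('scene');crop(c,'sc13',190,130,330,240,5)
d=robot.capture('side');crop(d,'sd13',270,140,400,240,6)
E
```

```text
time_s: 17.07
ee_pos: [0.49, -0.3747, 0.1498]
tcp_rot: [-0.694, 0.698, -0.129, 0.123]
contact_force: [-0.0, -0.5, -5.9]
width: 0.0225
-0.35797940018252555 [-0.00627379 -0.99995059 -0.00771023]
```

View pics/w13.png

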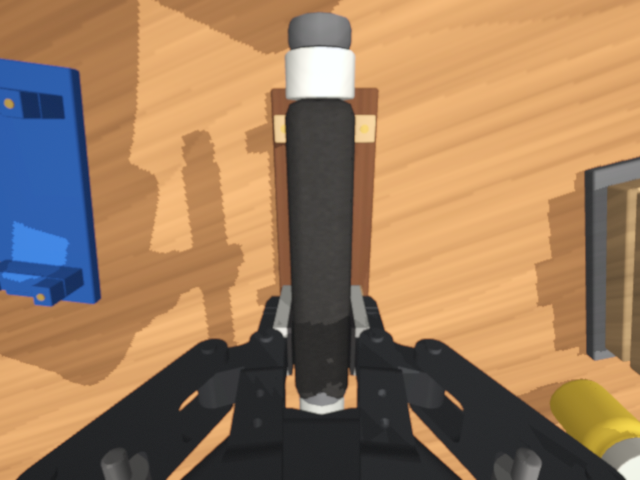

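View pics/sd13.png

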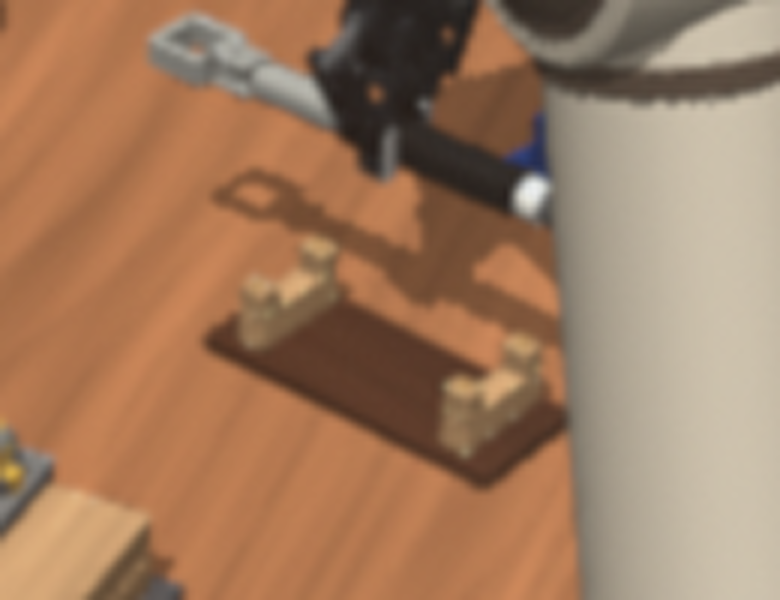

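```bash
python3 -m creep '[[0,20,0,0,1],[0,50,0,0,1],[0,80,0,0,1],[0,100,0,0,1],[0,110,0,0,1],[0,114,0,0,1],[0,114,0,0,1],[0,114,0,0,1]]'; python3 -m creep '[[0,2,0,0,1],[0,4,0,0,1],[0,5,0,0,1],[0,5,0,0,1]]'
python3 - <<'E'
from h import *
c=robot.capture('wrist');save(c,'w14')
d=robot.capture('side');crop(d,'sd14',270,140,400,240,6)
E
```

```text
time_s: 17.88
ee_pos: [0.4898, -0.3759, 0.0376]
tcp_rot: [-0.693, 0.699, -0.128, 0.124]
contact_force: [0.7, -0.9, -5.0]
width: 0.0226
time_s: 18.22
ee_pos: [0.4898, -0.376, 0.0327]
tcp_rot: [-0.693, 0.699, -0.128, 0.124]
contact_force: [0.1, -0.2, -6.2]
width: 0.0226
```

View pics/w14.png

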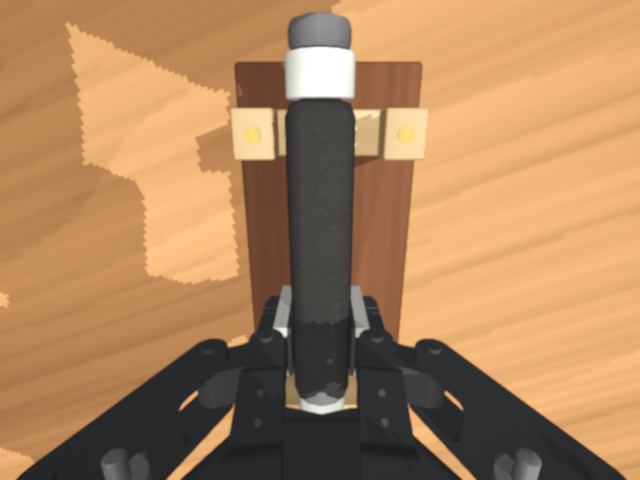

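View pics/sd14.png

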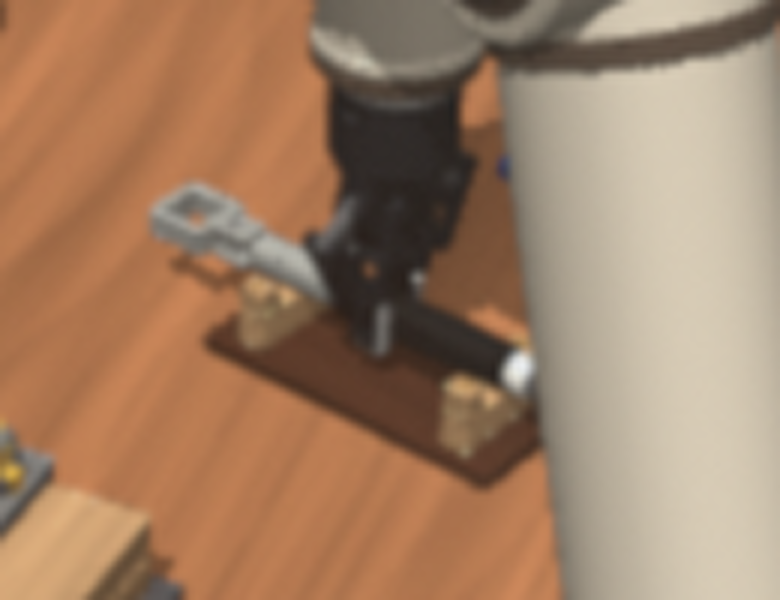

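The handle is between the cheeks of both saddles and a few mm above the floors. Lowering to contact.

```bash
python3 -m creep '[[0,1,0,0,1],[0,2,0,0,1],[0,3,0,0,1],[0,3,0,0,1]]'; python3 -m creep '[[0,0.5,0,0,1],[0,1,0,0,1],[0,1,0,0,1]]'|grep -E "ee_pos|contact"
```

```text
time_s: 18.65
ee_pos: [0.4898, -0.376, 0.0297]
tcp_rot: [-0.693, 0.699, -0.128, 0.124]
contact_force: [-1.2, 1.0, -2.4]
width: 0.0225
ee_pos: [0.4899, -0.3761, 0.0294]
contact_force: [-5.8, 3.1, 6.0]
```

```bash
python3 -m creep '[[0,0,0,0,0.7],[0,0,0,0,0.6],[0,0,0,0,0.5],[0,0,0,0,0.4],[0,0,0,0,0.35],[0,0,0,0,0.35],[0,0,0,0,0.35]]'; python3 -m creep '[[0,-10,0,0,0.35],[0,-25,0,0,0.35],[0,-50,0,0,0.35],[0,-80,0,0,0.35],[0,-115,0,0,0.35],[0,-115,0,0,0.35],[0,-115,0,0,0.35]]'
python3 - <<'E'
from h import *
import pickle
c=robot.capture('wrist');save(c,'w15');pickle.dump(c,open('w15.pkl','wb'))
d=robot.capture('side');crop(d,'sd15',270,140,400,240,6)
E
```

```text
time_s: 19.48
ee_pos: [0.4899, -0.3761, 0.0294]
tcp_rot: [-0.693, 0.699, -0.127, 0.124]
contact_force: [-0.5, -0.8, 0.4]
width: 0.0554
time_s: 20.07
ee_pos: [0.4913, -0.3759, 0.1473]
tcp_rot: [-0.692, 0.7, -0.126, 0.125]
contact_force: [0.3, 0.2, -0.6]
width: 0.0553
```

View pics/w15.png

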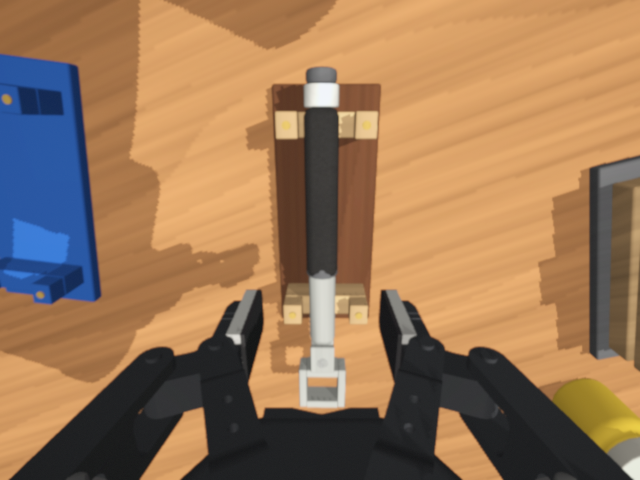

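View pics/sd15.png

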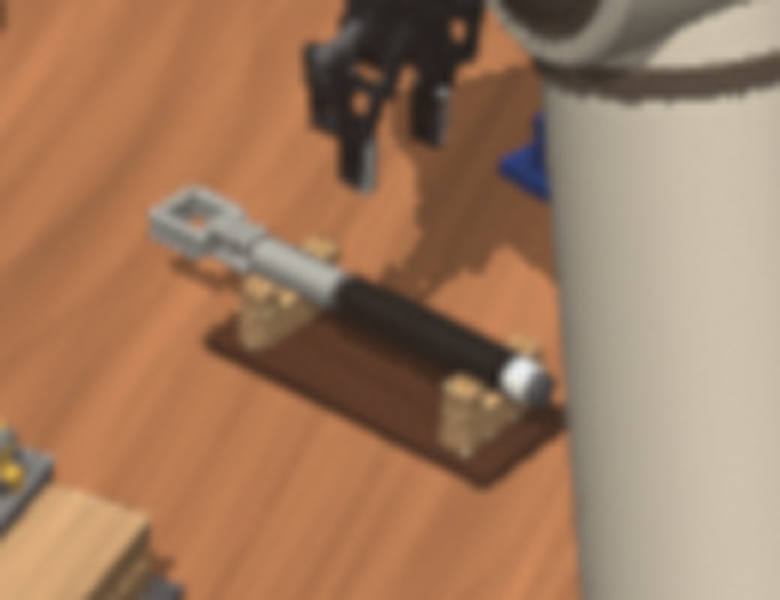

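The wrench lies straight and level between the cheeks of both saddles, with its ring at (322,382) on the same side as before. I have time to spare, so I check the screw and the bystanders.

```bash
python3 -m creep '[[0,-20,0,0,0.3],[0,-50,15,0,0.3],[3,-80,45,0,0.3],[7,-83,80,0,0.3],[11,-83,115,0,0.3],[15,-83,150,0,0.3],[19,-83,185,0,0.3],[23,-83,220,0,0.3],[27,-83,255,0,0.3],[31,-83,290,0,0.3],[35,-83,325,0,0.3],[39,-83,360,0,0.3],[43,-83,395,0,0.3],[47,-83,430,0,0.3],[51,-83,465,0,0.3],[54,-83,495,0,0.3],[56,-83,510,0,0.3],[56,-83,516,0,0.3],[56,-83,516,0,0.3],[56,-83,516,0,0.3]]'
python3 - <<'E'
from h import *
import pickle
D={}
for n in ['scene','side','wrist']:
    c=robot.capture(n); D[n]=c; save(c,n+'16')
pickle.dump(D,open('d16.pkl','wb'))
w=D['wrist'];u,v=proj(w,[.655,.1135,.109]);print(u,v)
u,v=int(u),int(v);x0,y0=max(u-40,0),max(v-40,0);print(x0,y0);crop(w,'w16c',x0,y0,x0+80,y0+80,7)
E
```

```text
time_s: 21.83
ee_pos: [0.7236, 0.0886, 0.2215]
tcp_rot: [-0.693, 0.699, -0.128, 0.123]
contact_force: [-0.4, -0.6, 0.5]
width: 0.0598
323.54420750838955 134.6636699468296
283 94
```

View pics/w16c.png

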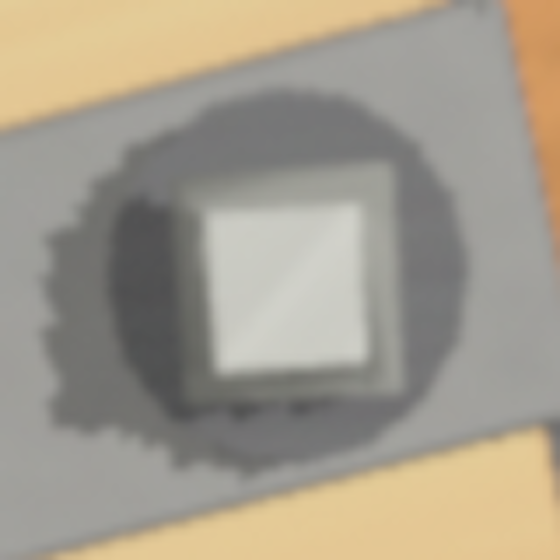

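View pics/scene16.png

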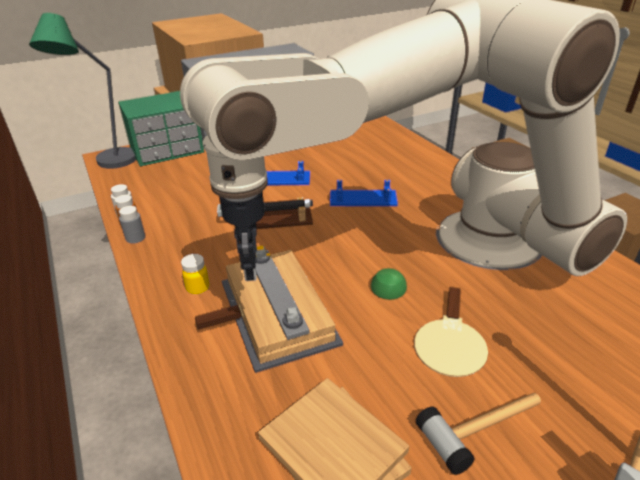

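View pics/side16.png

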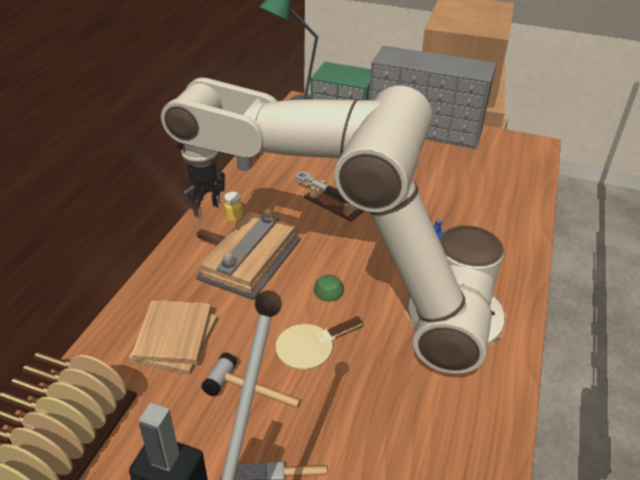

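Run:
```python
from h import *
import pickle
D=pickle.load(open('d16.pkl','rb'));w=D['wrist']
q=np.array([onz(w,(x+.5)/7-.5+283,(y+.5)/7-.5+94,.109) for x,y in [(205,210),(362,203),(368,362),(217,375)]])
print(q.mean(0),[round(np.degrees(np.arctan2(*(q[(i+1)%4]-q[i])[1::-1]))%90,1) for i in range(4)])
D0=pickle.load(open('d0.pkl','rb'))
for n in('scene','side'):
    df=np.abs(D0[n]['image'].astype(int)-D[n]['image']).max(2); cv2.imwrite(f'pics/diff_{n}.png',df.astype(np.uint8));
```

```text
[0.65511265 0.11358973 0.109     ] [np.float64(71.8), np.float64(72.4), np.float64(74.2), np.float64(73.3)]
```

View pics/diff_scene.png

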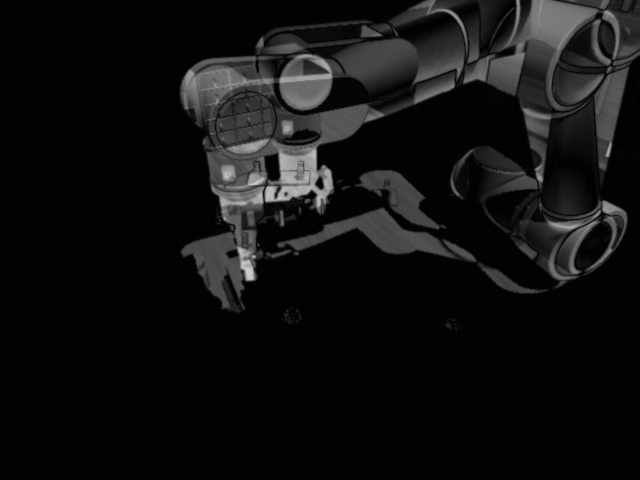

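Run:
```python
from h import *
import pickle
D=pickle.load(open('d16.pkl','rb'));crop(D['scene'],'sc16b',275,295,330,335,14)
L=[cv2.imread(f'pics/{n}.png') for n in ('sc8b','sc10b','sc11b','sc16b')]
L=[np.clip((l[130:440,70:430].astype(float)-60)*1.5,0,255).astype(np.uint8) for l in L]
o=np.vstack([np.hstack(L[:2]),np.hstack(L[2:])]);print(o.shape)
cv2.imwrite('pics/cmp.png',o[:600,:800])
```

```text
(620, 720, 3)
```

View pics/cmp.png

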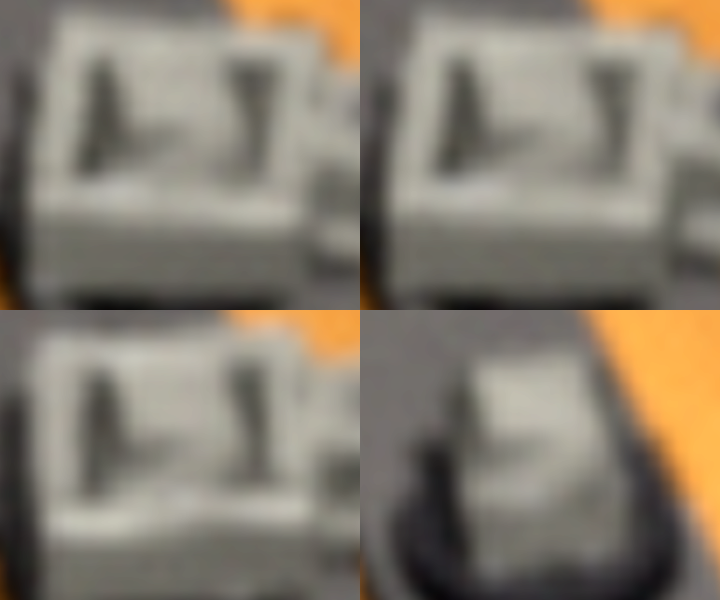

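Run:
```python
from h import *
import pickle
D0=pickle.load(open('d0.pkl','rb'));D=pickle.load(open('d16.pkl','rb'));w1=pickle.load(open('w1.pkl','rb'))
for nm,c in (('w0',D0['wrist']),('w1',w1),('w16',D['wrist'])):
    g=cv2.cvtColor(c['image'],cv2.COLOR_RGB2GRAY); sat=cv2.cvtColor(c['image'],cv2.COLOR_RGB2HSV)[...,1]
    u,v=np.round(proj(c,[.655,.1135,.109])).astype(int); x0,y0=u-22,v-22
    k=8
    G=cv2.resize(g[y0:v+22,x0:u+22],None,fx=k,fy=k,interpolation=cv2.INTER_CUBIC); S=cv2.resize(sat[y0:v+22,x0:u+22],None,fx=k,fy=k)
    for th in (165,175,182):
        m=((G>th)&(S<40)).astype(np.uint8)
        n,l,st,ce=cv2.connectedComponentsWithStats(m)
        i=l[22*k,22*k]
        if i==0: print(nm,th,'none');continue
        ct=max(cv2.findContours((l==i).astype(np.uint8),cv2.RETR_EXTERNAL,cv2.CHAIN_APPROX_NONE)[0],key=len)[:,0]
        P=np.array([onz(c,(x+.5)/k-.5+x0,(y+.5)/k-.5+y0,.109)[:2] for x,y in ct],np.float32)*1000
        # edge fits: assign by angle of minAreaRect
        r=cv2.minAreaRect(P);a=np.radians(r[2]);e=np.array([[np.cos(a),np.sin(a)],[-np.sin(a),np.cos(a)]])
        Q=(P-np.array(r[0]))@e.T; h=np.array(r[1])/2; res=[]
        for ax in (0,1):
            for s in (-1,1):
                sel=(np.abs(Q[:,ax]-s*h[ax])<1.6)&(np.abs(Q[:,1-ax])<h[1-ax]*.65)
                vx,vy,_,_=cv2.fitLine(P[sel],cv2.DIST_HUBER,0,.01,.01).ravel(); res.append(round(float(np.degrees(np.arctan2(vy,vx))%90),1))
        print(nm,th,np.round(r[0],1),np.round(r[1],1),round(r[2]%90,1),res)
```

```text
w0 165 [655.  113.9] [16.3 16.4] 21.6 [22.4, 20.6, 22.0, 19.4]
w0 175 [655.1 113.8] [15.6 15.7] 21.5 [21.9, 20.8, 22.4, 19.8]
w0 182 [655.1 113.7] [14.9 15.1] 21.5 [20.3, 21.0, 24.9, 19.9]
w1 165 [654.8 113.8] [16.4 16.5] 21.6 [22.2, 19.9, 21.9, 18.7]
w1 175 [654.9 113.7] [15.6 15.6] 21.5 [22.0, 20.5, 22.1, 19.7]
w1 182 [654.8 113.5] [14.9 15. ] 20.6 [21.3, 20.9, 23.0, 19.6]
w16 165 [654.9 114.2] [17.9 17. ] 73.0 [74.9, 65.6, 72.9, 73.2]
w16 175 [654.9 113.8] [16.7 16.3] 72.9 [75.0, 69.5, 73.3, 72.6]
w16 182 [655.  113.7] [16.2 15.9] 73.1 [74.9, 71.0, 73.2, 72.6]
```

The screw's measured net turn is 38.1° (21.1° to -17.0°). The handle's arc suggests it may have gone about 5° further, so I check in the saved crops whether the head moved back during the unwinding.

Run:
```python
from h import *
import pickle
D=pickle.load(open('d16.pkl','rb'));c=D['scene']
ims=[cv2.imread(f'pics/{n}.png') for n in('sc8b','sc9b','sc10b','sc11b','sc16b')]
# rectify each crop to plane z=.109: 0.1mm grid x .635-.675, y .093-.133
n=300; xs=np.linspace(.640,.670,n); ys=np.linspace(.129,.099,n)
mx=np.zeros((n,n),np.float32);my=mx.copy()
for i,y in enumerate(ys):
    for j,x in enumerate(xs):
        u,v=proj(c,[x,y,.109]); mx[i,j]=(u-275+.5)*14-.5; my[i,j]=(v-295+.5)*14-.5
o=[]
for im in ims:
    r=cv2.remap(im,mx,my,cv2.INTER_LINEAR)
    g=cv2.cvtColor(r,cv2.COLOR_BGR2GRAY).astype(float)
    o.append(np.clip((g-70)*1.6,0,255).astype(np.uint8))
    cv2.imwrite('pics/tmp.png',o[-1])
L=[cv2.resize(x,(260,260)) for x in o]
for l in L: cv2.putText(l,str(len(L)),(0,0),0,.4,255)
cv2.imwrite('pics/rect.png',np.vstack([np.hstack(L[:3]),np.hstack([L[3],L[4],np.zeros_like(L[0])])]))
```

```text
(no output)
```

View pics/rect.png

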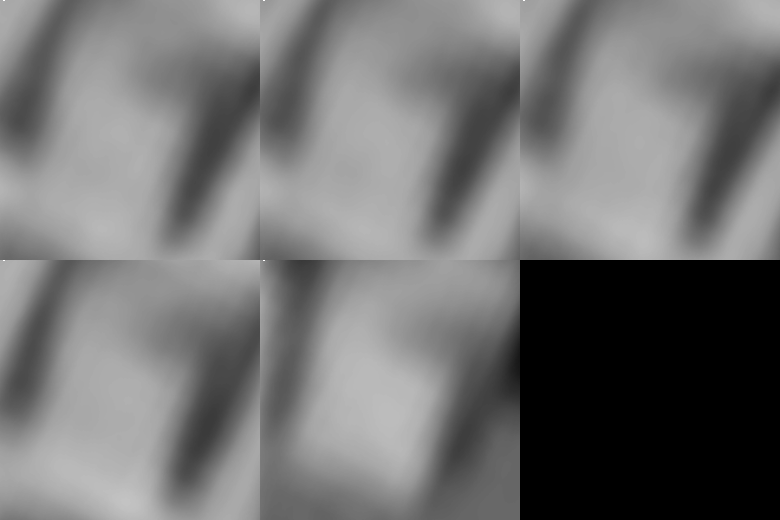

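Run:
```python
from h import *
import pickle
D=pickle.load(open('d16.pkl','rb'));c=D['scene'];s12=pickle.load(open('sc12.pkl','rb'))
crop(s12,'sc12b',275,295,330,335,14)
n=300; xs=np.linspace(.640,.670,n); ys=np.linspace(.129,.099,n)
mx=np.zeros((n,n),np.float32);my=mx.copy()
for i,y in enumerate(ys):
    for j,x in enumerate(xs):
        u,v=proj(c,[x,y,.109]); mx[i,j]=(u-275+.5)*14-.5; my[i,j]=(v-295+.5)*14-.5
for nm in('sc8b','sc9b','sc10b','sc11b','sc12b','sc16b'):
    g=cv2.cvtColor(cv2.remap(cv2.imread(f'pics/{nm}.png'),mx,my,cv2.INTER_LINEAR),cv2.COLOR_BGR2GRAY).astype(float)
    g=cv2.GaussianBlur(g,(0,0),4); gx=np.gradient(g,axis=1)
    out=[]
    for lo,hi,sg,r0,r1 in((165,260,-1,130,215),(20,90,1,90,150)):
        pts=[]
        for r in range(r0,r1,5):
            seg=gx[r,lo:hi]*sg; k=int(seg.argmax())
            if 0<k<len(seg)-1: pts.append((lo+k,-r))
        vx,vy,x0,y0=cv2.fitLine(np.array(pts,np.float32),cv2.DIST_HUBER,0,.01,.01).ravel()
        out.append((len(pts),round(float(np.degrees(np.arctan2(vy,vx))%180-90),1),round(float(x0)),round(float(y0))))
    print(nm,out)
```

```text
sc8b [(17, -7.3, 215, -164), (12, -16.6, 60, -118)]
sc9b [(17, -7.6, 212, -171), (12, -16.3, 59, -122)]
sc10b [(17, -14.3, 214, -180), (12, -16.3, 61, -116)]
sc11b [(17, -17.9, 214, -178), (12, -17.7, 58, -122)]
sc12b [(17, -7.9, 212, -172), (12, -5.6, 57, -117)]
sc16b [(17, -11.5, 213, -177), (12, -17.8, 59, -119)]
```

The head's left edge reads the same in the pictures before the unwind, after it and now (-16.3° to -17.8°), except in one shadowed frame, so the screw was not backed off. The 5° gap is accounted for by the ring and head giving under load: the drag torque was only fully felt about 0.2 rad after the flats were square. The difference picture shows only the arm, its shadow, the screw head and a small patch at the paddle's handle joint (450,323), which I check before handing in.

Run:
```python
from h import *
import pickle
A=pickle.load(open('d0.pkl','rb'));B=pickle.load(open('d16.pkl','rb'))
L=[np.hstack([cv2.resize(np.ascontiguousarray(D[n]['image'][y:y+80,x:x+90,::-1]),None,fx=4,fy=4) for D in(A,B)]) for n,x,y in(('scene',410,285),)]
cv2.imwrite('pics/pad.png',L[0])
```

```text
(no output)
```

View pics/pad.png

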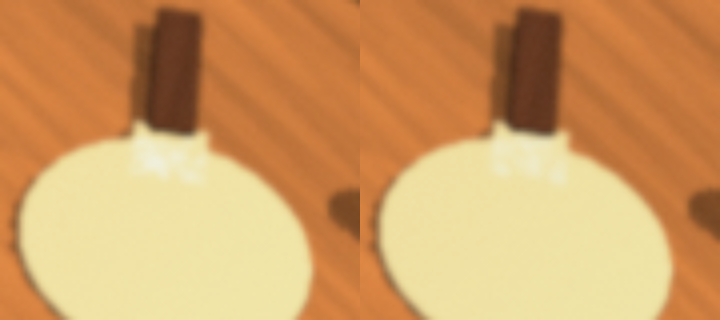

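The paddle has not moved; the patch is only a change in the render's texture. Handing in.

```bash
python3 -c "
from rig import robot
print(robot.sign_off()); print(robot.get_state()['time_s'])"
```

```text
the job is handed in; nothing more can be done
None
the job is handed in; nothing more can be done
```

I tightened the unmarked screw until the wrench clicked, then lifted the wrench off and laid it back in the brown rest. I handed in at about 22 s, and no verdict was given.

**Tightening:** The ring sat fully down on the collar. The slack took about 0.9 N m, then the torque rose to about 1.57 N m. It then dropped to 0.6 N m with the ring still while the handle bent roughly 0.09 rad, which is the click. I stopped there, eased the handle back within the hole's free play and lifted straight off.

**Last checks:**
- **Wrench:** it lies straight in both saddles, ring on the same side as before. By the release pose, the grip point is about 3 mm along and 2 mm across from the rest's middle.
- **Other things:** before-and-after pictures from the scene camera show no bystander moved, though the arm and its shadow cover part of the view. I only glanced at the side view. The gripper was clear of everything.
- **Screw:** it turned a net 38°.

**Disagreement:** the handle's travel suggested about 5° more screw turn than I measured. I put this down to the ring and head giving under load. The head's left edge read the same before and after I eased the handle back, so I don't think the screw backed off. That edge was off in one frame, and the right edge was too noisy to use. From the torque I estimate the screw is wound up by about 0.06 rad; I could not measure that directly.

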